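# Unload a filter module from a latched screened test box

## Task

Pull up the spring index plunger on the screened test box, slide its cover fully open and let the plunger snap down into the second hole so that the cover is locked open. Then take the measured filter module out and set it gently, lying flat, in the free middle bay of the small carrier; the pocket and the bay each leave finger room on different sides, so put the module down on the bench and take it again the other way round. Do not disturb the other things on the bench or the two modules already in the carrier.

Things in the scene. Friction and masses are not known exactly. Their poses are not given: they have to be found in the camera images.
- test_box: screened test box, a low aluminium and dark steel fixture fixed to the bench, 152 (x) x 151 (y) mm, 44 mm high (two coaxial sockets stick out 15 mm at its +y end). Origin: middle of its underside. An open-topped pocket lies under the cover, centred at y = -37.5 mm, 110 mm long in x and 50 mm in y, floor 6 mm and walls 36 mm above the bench; the cover slides to the box's +y over a solid part. Its yaw varies up to 0.6 rad; x axis away from the robot at yaw 0
- cover (a joint): slide of the flat grey cover plate (142 x 66 mm, 4 mm thick, underside 36 mm above the bench), m: 0 shut, grows as it moves to the box's +y, stops at 0.077; friction 2.5 N. The plunger's pin locks it within 1.5 mm of shut, and, fully open, from 0.0735 to 0.077
- plunger (a joint): lift of the plunger knob above the cover, m: 0 down (pin in a hole, 6 mm deep), at most 0.012. Spring back to 0: 5 N at 0, 11 N at 0.012. The pin is free of the hole above 0.006 and must be held there while the cover moves; let go between the holes it rests on the rail at 0.006 and drops by itself when it comes over a hole
- knob_middle (a point): middle of the round black plunger knob (24 mm in diameter, 18 mm high, upright) on the cover above the box's near (-x) rail; cover shut, it is at x = -63, y = -37.5 mm in the box's frame. With the plunger down this point is 64.5 mm above the bench, the knob's top 73.5 mm, and 15 mm below its underside is the cover; a steel neck 16 mm thick stands under the knob. It moves with the cover
- chamber_floor (a point): middle of the floor of the box's pocket, 6 mm above the bench; axes as the box
- filter_module: the measured filter module: a white can on a green board, 30 (x) x 42 (y) x 16 mm high, 30 g. Origin: middle of its underside. It starts in the pocket under the cover, its 42 mm across the pocket's 50 mm, so that there fingers fit only at the two sides 30 mm apart
- carrier: carrier fixed to the bench: dark plate 62 (x) x 132 (y) mm, 4 mm thick, with four upright aluminium fins (36 mm long in x, 3 mm thick, tops 34 mm above the bench) that part three bays side by side in y, 41 mm from middle to middle, each 38 mm clear between fins; a 3 mm high lip (top 7 mm above the bench) runs along each long side of the plate, 48 mm clear between the two. Origin: middle of its underside
- free_bay (a point): middle of the floor of the free middle bay, 4 mm above the bench; axes as the carrier. The module lies there with its 42 mm along the carrier's x (either way round), so that there fingers fit only at its two ends 42 mm apart
- stored_module_left: same kind of module, already in the bay at the carrier's +y; leave alone
- stored_module_right: same kind of module, already in the bay at the carrier's -y; leave alone
- solder_spool: loose white solder spool, 56 mm in diameter, 45 mm high, standing; origin middle of its underside; leave alone
- tip_cleaner: loose round tip cleaner, 60 mm in diameter, 30 mm high; origin middle of its underside; leave alone
- heatsink: loose finned heatsink, 34 x 50 x 26 mm high; origin middle of its underside; leave alone
- flux_pot: loose round pot, 46 mm in diameter, 22 mm high; origin middle of its underside; leave alone
- long_nose_pliers: loose pliers, 149 x 48 x 13 mm, lying; origin middle of the underside; leave alone
- attenuator: loose small round coaxial attenuator, 54 (x) x 17 x 17 mm high, lying; origin middle of its underside; leave alone
There are look-alikes about, which are no part of the job. Several things have the shape of the carrier; the one meant has the colours described above.

How it is judged:
On the way, in this order (a step that is already met when the one before it is completed fails the run):
1. the plunger is pulled up out of the first hole while the cover is shut (value of joint plunger above 0.006 m and value of joint cover below 0.01 m), for 0.05 s.
2. the cover is fully open and the plunger has snapped into the second hole (value of joint plunger below 0.0025 m and value of joint cover above 0.072 m), for 0.2 s.
3. the module has been put down on the bench outside the box and the carrier, and let go (height (world z) of filter_module below 0.003 m and contact force between filter_module and the fingers below 0.05 N and linear speed of filter_module below 0.02 m/s), for 0.1 s.
At the end, for the whole second after the job is handed in: The cover is locked fully open (slid over 72 mm, plunger down within 2.5 mm). The module lies upright and flat on the floor of the carrier's middle bay (within 3 mm of the floor, 7 mm of the bay's middle, 0.08 rad of level, its length within 0.35 rad of the bay's), released and at rest (all of step 2 and x of filter_module in the frame of free_bay between -0.007 and 0.007 m and y of filter_module in the frame of free_bay between -0.007 and 0.007 m and z of filter_module in the frame of free_bay below 0.003 m and angle between filter_module's own z axis and vertical below 0.08 rad and angle between the y axis of filter_module and the x axis of free_bay, either way round below 0.35 rad and linear speed of filter_module below 0.02 m/s and velocity of joint cover below 0.01 m/s); the robot touches nothing.
It fails at once if the module is dropped into the carrier (faster than 0.5 m/s among the fins) (horizontal distance between filter_module and free_bay below 0.03 m and z of filter_module in the frame of free_bay below 0.04 m and linear speed of filter_module above 0.5 m/s).
It fails at once if a module already in the carrier is disturbed (moved over 10 mm) (distance of any of stored_module_left, stored_module_right from where it was at the start of the episode above 0.01 m).
It fails at once if another loose thing is disturbed (moved over 20 mm) (distance of any of solder_spool, tip_cleaner, heatsink, flux_pot, long_nose_pliers, attenuator from where it was at the start of the episode above 0.02 m).
It also fails if it takes over 58 s, if anything falls off the work surface, if the arm or the gripper's body presses on something with over 40 N, if the wrist force passes 120 N, or if a joint passes its speed limit or range.

## Robot

A 6-joint arm with a two-finger parallel gripper is mounted at the origin on a cart in front of the work surface, level with it; the furniture and walls round the work are solid. World frame = base frame: x ahead of the robot, y to its left, z up, the work surface at z = 0. Lengths are in m, angles in rad, forces in N, time in s.
With the tool pointing down it reaches from about 0.3 to 0.775 m from the base axis. Payload 14.6 kg.
Tool frame: the origin (TCP) lies at the very end of the fingers, on their centre line; the grasp point (between the pads) lies 19 mm behind it; z points along the fingers, y is the direction in which the jaws open and shut (so a half turn about z gives the same grasp; the last joint's range is limited). The gripper opens to 94 mm and grips with 3 to 60 N. Pads are 16 mm wide; open, the fingers measure 119 mm over their backs; the gripper's body (75 mm by 177 mm) begins 78 mm behind the grasp point.
Start: joints at [1.24, 0.3, 1.521, -0, 1.321, -0.067], TCP at [0.143, 0.531, 0.173] pointing down, gripper open.
Joint ranges: [-3.03, 3.03], [-0.79, 2.21], [0.23, 2.52], [-1.04, 4.18], [0, 3.07], [-2.55, 2.55]. Speed limits (rad/s): [2.22, 2.22, 2.57, 3.14, 3.14, 3.14].

## Interface

Orientations are given as a 3x3 rotation matrix whose columns are the frame's x, y, z axes.
In Python, from bench import state, eyes, order gives the robot as it stands. The module is installed in compiled form; this text tells all that it offers.
- The arm moves only by the shell command python3 -m jog 'ROWS'. ROWS is JSON, a list of rows, each a list of 3 entries, a list of its own where there are three numbers: the shift along the tool's x, y, z in m, then the turn about the tool's z in degrees, then the finger opening in m, from 0 to 0.094. A call has 1 to 12 rows; each row is the pose to reach, as a shift and turn from the pose commanded when the call began, along the tool's axes at that moment; what a row does not reach only later rows make up. A row lasts 1/8 s, in which the tool goes at most 62.5 mm and 10.7 degrees, less where a joint would pass 70% of its speed; a pose out of reach is approached as far as the arm can. A call with a gripper value outside its range is refused whole. The fingers move at their own pace and stop on an object; the grip force is fixed at half the most. Time passes only in rows, so rows that repeat a pose let the fingers close. It gives the time, the measured TCP pose, the force and the opening at its end, in the units of the state.
- state(): the state, without advancing time (a new reading comes with each control period).
- eyes.get_image(name): name is "scene" or "side" or "wrist"; returns a dict with "frame" (420x560x3 uint8, red, green, blue), "range_z" (420x560 float32, m along the optical axis (not along the pixel's ray), 0 where there is no reading), "camera_matrix" (3x3 intrinsics, pixels), "origin" and "orientation" of the camera in the world; the wrist camera has in their place "hand_eye" (4x4, takes a point from camera to tool coordinates, whose origin is the TCP and whose axes are the flange's). Camera axes: x right, y down, z forward; pixel columns grow to the right and rows downward; lengths in m; the calibration is good to about 2 mm. A picture is of the moment at which its call begins: read the wrist's pose just before it.
- order.job_done(): hands the job in, once; it reports no verdict.
The state is a dict: "clock": time; "q": joint angles; "qd": joint speeds; "effort": joint torques, N m; "tcp_pos": TCP position; "eef_rot": TCP orientation; "ft_force": force on the tool from outside, world axes, zero at the start; "torque": the same for the moment, N m; "opening": finger opening in m.
Only numpy, scipy, OpenCV 4.12 (cv2) and the standard library are available. Lean on these libraries where they do the work, as an engineer would, in place of code of your own. Each camera call takes 0.05 s, during which the arm holds its last target.

## Working session

There is one attempt and no reset: what is moved stays moved. The work goes in short steps, Python scripts to look and compute and a shell command to move; the robot and the scene stay as the last step left them, time stands still between calls to the robot, and variables do not carry over. Pictures are saved under pics/ and viewed, and the job is handed in when it is done.

```bash
mkdir -p pics; cat > h.py <<'E'
import numpy as np, cv2
from bench import state, eyes, order
def snap(n):
    s=state(); im=eyes.get_image(n)
    if n=="wrist":
        H=np.array(im["hand_eye"]);T=np.eye(4);T[:3,:3]=np.array(s["eef_rot"]);T[:3,3]=s["tcp_pos"]
        C=T@H; im["origin"]=C[:3,3]; im["orientation"]=C[:3,:3]
    im["origin"]=np.array(im["origin"]);im["orientation"]=np.array(im["orientation"]);im["K"]=np.array(im["camera_matrix"])
    return im
def pts(im):
    z=im["range_z"];h,w=z.shape;u,v=np.meshgrid(np.arange(w),np.arange(h));K=im["K"]
    c=np.stack([(u-K[0,2])/K[0,0]*z,(v-K[1,2])/K[1,1]*z,z],-1)
    P=c@im["orientation"].T+im["origin"]; P[z<=0]=np.nan
    return P
def ray(im,u,v,h):
    K=im["K"];d=im["orientation"]@np.array([(u-K[0,2])/K[0,0],(v-K[1,2])/K[1,1],1.])
    o=im["origin"];return o+d*(h-o[2])/d[2]
def proj(im,p):
    c=im["orientation"].T@(np.array(p)-im["origin"]);q=im["K"]@c;return q[:2]/q[2]
def save(im,f,sc=1,crop=None):
    a=im["frame"][:,:,::-1]
    if crop: a=a[crop[1]:crop[3],crop[0]:crop[2]]
    cv2.imwrite("pics/"+f,cv2.resize(a,None,fx=sc,fy=sc,interpolation=cv2.INTER_CUBIC))
E
python3 - <<'E'
from h import *
np.set_printoptions(precision=4,suppress=True)
s=state();print(s)
for n in("scene","side","wrist"):
    im=snap(n);save(im,n+"0.png",1.4);print(n,im["origin"],im["orientation"].tolist(),im["K"].tolist())
    if n=="wrist":print(im["hand_eye"])
E
```

```text
{'clock': 0.0, 'q': array([ 1.2404,  0.3005,  1.5216, -0.    ,  1.3207, -0.0666]), 'qd': array([ 0.0008, -0.0005,  0.0004,  0.0011, -0.0011,  0.0016]), 'effort': array([  0.002 , -53.1808, -35.2742,   0.0709,   0.0244,  -0.0001]), 'tcp_pos': array([0.1433, 0.5307, 0.1727]), 'eef_rot': array([[-0.9654,  0.2607, -0.0004],
       [ 0.2607,  0.9654, -0.0012],
       [ 0.0001, -0.0012, -1.    ]]), 'ft_force': array([ 0.6906, -0.0377,  0.0138]), 'torque': array([-0.0507,  0.0366, -0.026 ]), 'opening': 0.09406637684788809}
scene [ 0.1297 -0.7428  0.7007] [[0.8379438614163063, -0.3516936919616074, 0.41732676903015], [-0.545732675752178, -0.5328251733911995, 0.6467404280057081], [-0.005092320796878799, -0.7696810259029726, -0.638408322810605]] [[426.77677463748114, 0.0, 275.5614513012134], [0.0, 426.77677463748114, 208.69367816560398], [0.0, 0.0, 1.0]]
side [ 0.4537 -1.0773  0.5887] [[0.9917384590480175, -0.06319793848474115, 0.11162817483208244], [-0.12821943644935122, -0.4624573156943518, 0.8773214959622185], [-0.003821643844456714, -0.8843863701641116, -0.4667399096994735]] [[422.34234840759495, 0.0, 289.3779925632864], [0.0, 422.34234840759495, 210.0637449518729], [0.0, 0.0, 1.0]]
wrist [0.0786 0.5484 0.3835] [[0.25995581440465226, 0.9391206067656159, 0.22466744424903484], [0.9656195488823839, -0.25249275826927897, -0.06185704355811936], [-0.001364321587279916, 0.23302337429912637, -0.9724701772583331]] [[302.63290820983923, 0.0, 282.462419281947], [0.0, 302.63290820983923, 208.76266617861702], [0.0, 0.0, 1.0]]
[[ 0.0008 -0.9725 -0.2331  0.0671]
 [ 1.      0.0009 -0.0001 -0.    ]
 [ 0.0003 -0.2331  0.9725 -0.2108]
 [ 0.      0.      0.      1.    ]]
```

View pics/scene0.png

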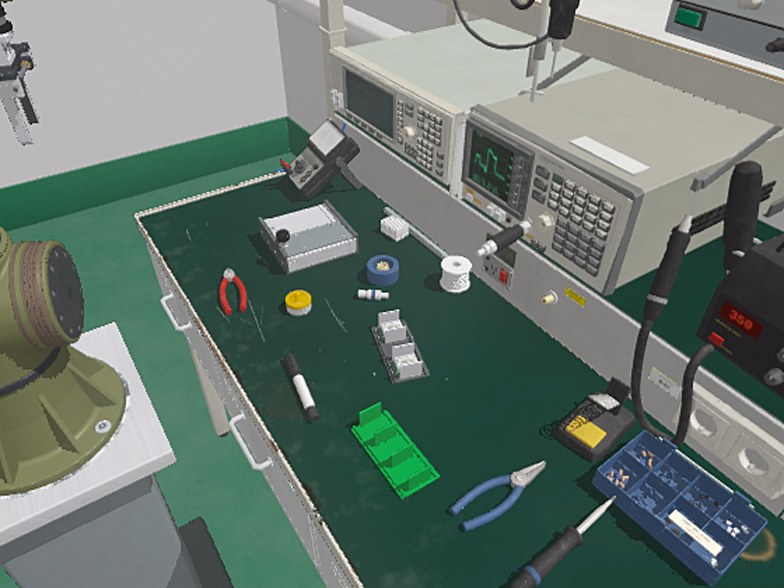

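View pics/side0.png

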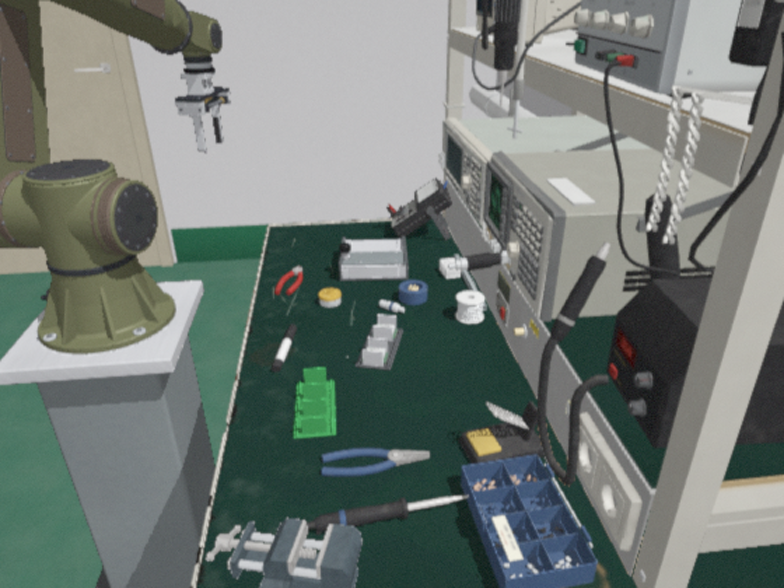

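View pics/wrist0.png

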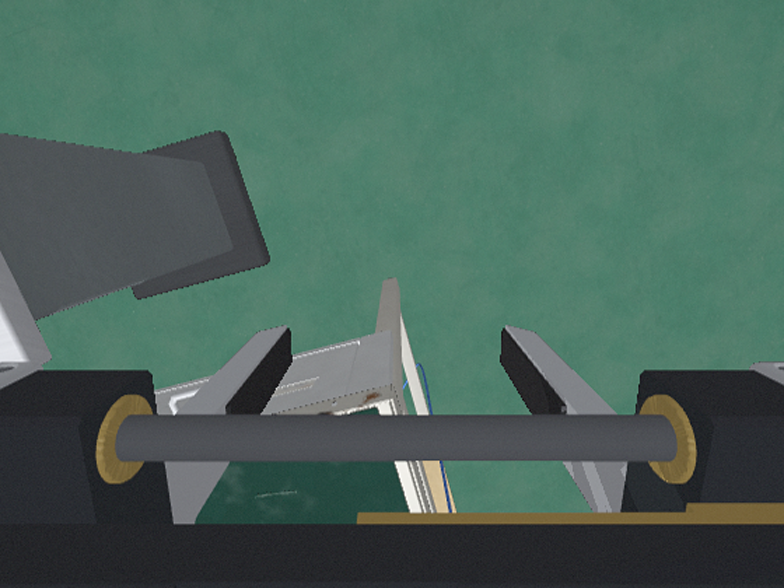

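The scene picture shows the test box at about (308,237) with its knob at (282,236). The dark carrier with two white modules is at (400,345), and the green one at (395,450) is the look-alike. Blue pliers lie at (497,495), and red pliers at (232,292) as a second candidate. The other items are the yellow pot (298,302), blue tip cleaner (382,268), spool (456,273), attenuator (373,294) and heatsink (394,228). Next I measure with depth.

```bash
python3 - <<'E'
from h import *
np.set_printoptions(precision=4,suppress=True)
im=snap("scene");P=pts(im)
save(im,"boxcrop.png",5,(175,130,295,220));save(im,"carcrop.png",5,(255,210,345,280))
for n,(u,v) in dict(knob=(282,232),cov=(305,222),pot=(298,300),att=(373,294),tip=(382,262),spool=(456,262),heat=(394,225),pliers=(232,275),car=(400,345),probe=(298,385),rear=(385,290),front=(260,330)).items():
    print(n,P[int(v/1.4),int(u/1.4)])
np.savez("sc.npz",P=P,f=im["frame"])
# region masks: heights
z=P[...,2]
m=(z>0.012)&(z<0.2)&(P[...,0]>0.15)&(P[...,0]<0.72)&(abs(P[...,1])<0.6)
n,l,st,c=cv2.connectedComponentsWithStats(m.astype(np.uint8))
for i in range(1,n):
    if st[i,4]>40:
        q=P[l==i];print(i,c[i],st[i,4],np.nanmin(q,0),np.nanmax(q,0))
E
```

```text
knob [0.4724 0.1469 0.0767]
cov [0.5471 0.2094 0.038 ]
pot [0.4308 0.0111 0.0243]
att [ 0.5553 -0.0389  0.0146]
tip [0.6106 0.019  0.0277]
spool [ 0.712  -0.0748  0.0444]
heat [0.6995 0.1099 0.0304]
pliers [0.3643 0.1526 0.0167]
car [ 0.5279 -0.1647  0.0068]
probe [ 0.3444 -0.1605  0.0172]
rear [ 0.5888 -0.0287  0.0022]
front [0.3518 0.0013 0.0024]
1 [228.2263 113.8602] 1516 [0.5926 0.3072 0.0128] [0.72   0.4342 0.1403]
4 [220.171  168.0081] 2234 [0.4564 0.096  0.012 ] [0.6209 0.2607 0.0785]
5 [280.764 160.809] 178 [0.6865 0.0895 0.0121] [0.7199 0.1449 0.032 ]
6 [357.4698 171.3132] 364 [ 0.6323 -0.2233  0.1711] [ 0.7199 -0.1968  0.1963]
7 [272.9866 191.4198] 374 [ 0.5755 -0.023   0.012 ] [0.636  0.0383 0.035 ]
8 [324.1391 193.7913] 345 [ 0.6779 -0.1112  0.012 ] [ 0.7197 -0.054   0.0508]
9 [164.7527 205.4892] 186 [0.3194 0.0598 0.012 ] [0.3728 0.1791 0.018 ]
10 [212.5281 214.2424] 231 [ 0.4108 -0.0088  0.0126] [0.4574 0.0373 0.0268]
11 [265.7882 209.    ] 85 [ 0.5344 -0.0547  0.0121] [ 0.5817 -0.0176  0.0215]
12 [279.0621 232.0031] 322 [ 0.5096 -0.1593  0.0121] [ 0.557  -0.106   0.0379]
13 [436.4818 329.8641] 4732 [ 0.4092 -0.6     0.012 ] [ 0.7199 -0.4163  0.1671]
15 [289.5435 256.5163] 368 [ 0.486  -0.2393  0.0121] [ 0.5338 -0.1866  0.0382]
16 [214.7922 275.3075] 361 [ 0.3325 -0.2269  0.012 ] [ 0.369  -0.0916  0.0229]
17 [263.6786 294.4286] 140 [ 0.3876 -0.2732  0.0128] [ 0.423  -0.2681  0.0384]
18 [274.5106 308.9078] 141 [ 0.3871 -0.3142  0.0121] [ 0.4222 -0.3088  0.0373]
20 [286.55 323.8 ] 140 [ 0.3869 -0.3544  0.0124] [ 0.4211 -0.3501  0.0385]
24 [373.2803 339.9848] 132 [ 0.4973 -0.4735  0.012 ] [ 0.5592 -0.4511  0.0162]
26 [299.0403 340.047 ] 149 [ 0.387  -0.3954  0.0122] [ 0.4215 -0.391   0.0382]
```

```bash
ls pics
```

```text
boxcrop.png
carcrop.png
scene0.png
side0.png
wrist0.png
```

View pics/boxcrop.png

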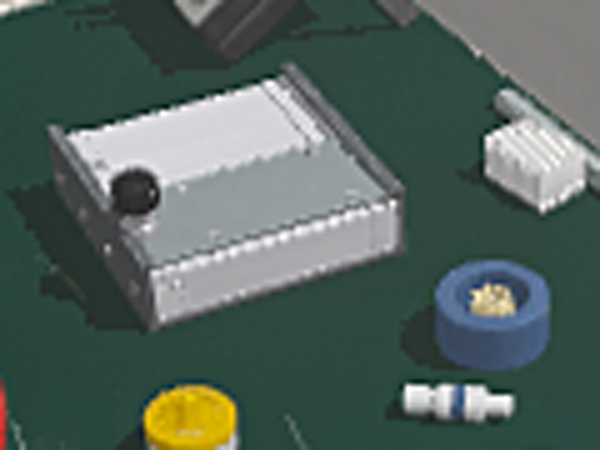

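View pics/carcrop.png

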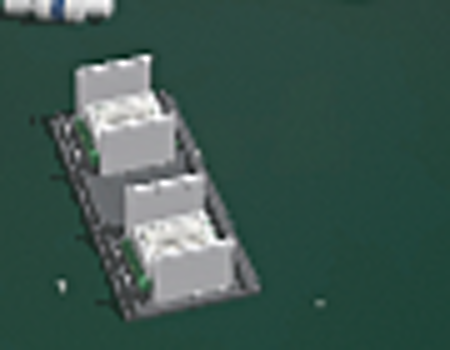

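```bash
python3 - <<'E'
from h import *
np.set_printoptions(precision=4,suppress=True)
d=np.load("sc.npz");P=d["P"];f=d["f"].astype(int);z=P[...,2]
box=(P[...,0]>.44)&(P[...,0]<.63)&(P[...,1]>.07)&(P[...,1]<.29)
q=P[box&(z>.033)&(z<.052)][:,:2].astype(np.float32);r=cv2.minAreaRect(q);print("box",r,cv2.boxPoints(r))
dark=(f.sum(-1)<150)&box&(z>.06);k=P[dark];print("knob",len(k),np.nanmean(k,0),k.min(0),k.max(0))
car=(P[...,0]>.45)&(P[...,0]<.6)&(P[...,1]>-.27)&(P[...,1]<-.08)
q=P[car&(z>.008)&(z<.04)][:,:2].astype(np.float32);r=cv2.minAreaRect(q);print("carr",r,cv2.boxPoints(r))
s=state();R=s["eef_rot"];t=s["tcp_pos"]
print(R.T@(np.array([.42,.17,.25])-t))
E
```

```text
box ((0.5382117033004761, 0.17958924174308777), (0.15860845148563385, 0.1534983366727829), 85.26400756835938) [[0.4552 0.1069]
 [0.6082 0.0942]
 [0.6212 0.2523]
 [0.4683 0.265 ]]
knob 43 [0.4697 0.1406 0.0688] [0.4611 0.1328 0.0613] [0.483  0.1527 0.0785]
carr ((0.5205450057983398, -0.1726161539554596), (0.1329699456691742, 0.05995595082640648), 72.4161148071289) [[ 0.4719 -0.2269]
 [ 0.529  -0.2451]
 [ 0.5692 -0.1183]
 [ 0.5121 -0.1002]]
[-0.3611 -0.2763 -0.0769]
```

```bash
cat >> h.py <<'E'
def to(p,ang=None):
    """shift in tool axes from commanded~measured pose to p; ang: desired world angle(deg) of tool y"""
    s=state();R=s["eef_rot"];d=R.T@(np.array(p)-s["tcp_pos"]);print("shift",np.round(d,4))
    if ang is not None:
        a=np.degrees(np.arctan2(R[1,1],R[0,1]));print("tooly at",round(a,2),"turn",round((a-ang+180)%360-180,2))
    print("tcp",np.round(s["tcp_pos"],4),"F",np.round(s["ft_force"],1),"op",round(s["opening"],4),"t",s["clock"])
E
python3 -c "
from h import *
to([.57,.17,.25],85.3)"
```

```text
shift [-0.506  -0.2372 -0.0769]
tooly at 74.89 turn -10.41
tcp [0.1433 0.5308 0.1729] F [0.9 0.1 0.2] op 0.0942 t 0.2
```

```bash
python3 -m jog '[[[-0.04,-0.02,-0.04],-2,0.06],[[-0.09,-0.045,-0.077],-5,0.06],[[-0.145,-0.07,-0.077],-10.4,0.06],[[-0.2,-0.095,-0.077],-10.4,0.06],[[-0.255,-0.12,-0.077],-10.4,0.06],[[-0.31,-0.145,-0.077],-10.4,0.06],[[-0.365,-0.17,-0.077],-10.4,0.06],[[-0.42,-0.195,-0.077],-10.4,0.06],[[-0.475,-0.22,-0.077],-10.4,0.06],[[-0.506,-0.237,-0.077],-10.4,0.06],[[-0.506,-0.237,-0.077],-10.4,0.06],[[-0.506,-0.237,-0.077],-10.4,0.06]]'; python3 - <<'E'
from h import *
im=snap("wrist");save(im,"w1.png",1.4);np.savez("w1.npz",P=pts(im),f=im["frame"])
to([.57,.17,.25],85.3)
E
```

```text
clock: 1.7
tcp_pos: [0.5697, 0.1707, 0.2501]
eef_rot: [[-0.997, 0.082, -0.0], [0.082, 0.997, 0.0], [0.0, 0.0, -1.0]]
ft_force: [0.0, 0.4, 0.3]
opening: 0.0599
shift [-0.0006 -0.001   0.0003]
tooly at 85.34 turn 0.04
tcp [0.5695 0.171  0.2503] F [ 0.2  0.1 -0.3] op 0.06 t 1.75
```

View pics/w1.png

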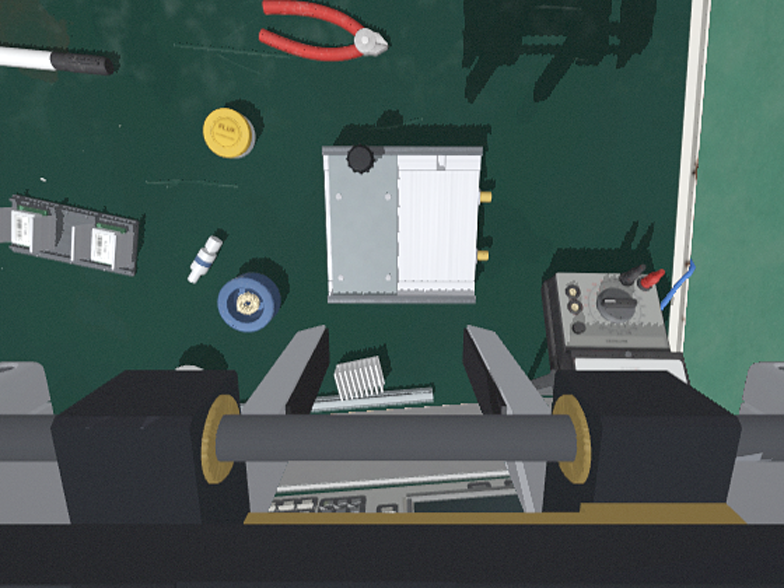

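The wrist picture shows the box from above. The knob is at (360,160), the grey cover on the left half (330-397), and the near rail along the top (323-481, 150). The carrier with two modules is at (75,235). Next: precise measurement.

```bash
python3 - <<'E'
from h import *
np.set_printoptions(precision=4,suppress=True)
d=np.load("w1.npz");P=d["P"];f=d["f"].astype(int);z=P[...,2]
box=(P[...,0]>.43)&(P[...,0]<.65)&(P[...,1]>.07)&(P[...,1]<.3)
m=box&(z>.028)&(z<.055)
m=cv2.morphologyEx(m.astype(np.uint8),cv2.MORPH_OPEN,np.ones((3,3)))>0
c=max(cv2.findContours(m.astype(np.uint8),0,2)[0],key=cv2.contourArea)
r=cv2.minAreaRect(P[m][:,:2].astype(np.float32));print("depth box",r);print(cv2.boxPoints(r))
dark=(f.max(-1)<60)&box&(z>.055)
k=P[dark];print("knob",len(k),k.mean(0),k.min(0),k.max(0))
ys,xs=np.where(dark);print("px",xs.mean(),ys.mean(),xs.min(),xs.max(),ys.min(),ys.max())
# bench plane check
b=(z<.02)&(z>-.02);print("bench z",np.nanmedian(z[b]),"cover z",np.median(z[130:200,250:275]),"right z",np.median(z[130:200,295:330]), 'knobtop',np.percentile(k[:,2],90))
ys,xs=np.where(m)
print(xs.min(),xs.max(),ys.min(),ys.max())
E
python3 -c "
import cv2;a=cv2.imread('pics/w1.png')[130:320,310:510];cv2.imwrite('pics/w1c.png',cv2.resize(a,None,fx=3,fy=3))"
```

```text
depth box ((0.5376747846603394, 0.1788223385810852), (0.15117093920707703, 0.1522681713104248), 85.01830291748047)
[[0.4553 0.1101]
 [0.607  0.0969]
 [0.6201 0.2475]
 [0.4684 0.2607]]
knob 44980 [0.5456 0.1705 0.4034] [0.4593 0.1125 0.0584] [0.5804 0.2267 0.4204]
px 273.1727212094264 351.03608270342374 0 559 102 419
bench z -0.0007862012696855658 cover z nan right z nan knobtop 0.4185932941613314
230 344 104 216
```

View pics/w1c.png

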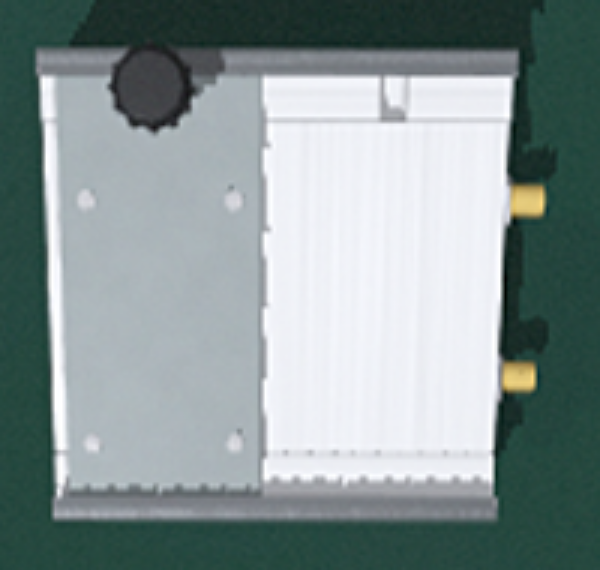

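```bash
python3 - <<'E'
from h import *
im=snap("wrist")
print("knob ray",ray(im,257.2,113.2,.0735), proj(im,[.4717,.1469,.0735]))
for u,v in ((323,147),(481,147),(475,301),(329,301)): print(ray(im,u/1.4,v/1.4,.044))
a=np.radians(-4.98)
to([.4717,.1469,.10],90-4.98)
to([.4717,.1469,.0465])
# carrier
P=pts(im);z=P[...,2]
car=(P[...,0]>.44)&(P[...,0]<.62)&(P[...,1]>-.27)&(P[...,1]<-.07)&(z>.02)&(z<.05)
print(P[car].min(0),P[car].max(0))
E
```

```text
knob ray [0.47277622 0.14768364 0.0735    ] [256.47485838 112.33691048]
[0.45749239 0.11194989 0.044     ]
[0.46939049 0.25928128 0.044     ]
[0.61785648 0.24819486 0.044     ]
[0.6059063  0.10014063 0.044     ]
shift [ 0.0955 -0.0321  0.1504]
tooly at 85.35 turn 0.33
tcp [0.5695 0.1711 0.2505] F [-0.5 -0.5  0.2] op 0.0601 t 1.8
shift [ 0.0955 -0.0321  0.2039]
tcp [0.5695 0.1711 0.2505] F [-0.5 -0.5  0.2] op 0.0601 t 1.8
[ 0.48647937 -0.23746688  0.02000051] [ 0.55604007 -0.10771678  0.03509649]
```

```bash
python3 -m jog '[[[0.048,-0.016,0.03],0,0.06],[[0.095,-0.032,0.06],0.4,0.06],[[0.095,-0.032,0.11],0.4,0.06],[[0.095,-0.032,0.15],0.4,0.06],[[0.095,-0.032,0.18],0.4,0.06],[[0.095,-0.032,0.203],0.4,0.06],[[0.095,-0.032,0.203],0.4,0.06],[[0.095,-0.032,0.203],0.4,0.06]]'
python3 - <<'E'
from h import *
im=snap("wrist");save(im,"w2.png",1.4);to([.4723,.1473,.047],85.0)
im=snap("side");save(im,"s2.png",4,(200,140,340,230))
E
```

```text
clock: 2.8
tcp_pos: [0.4731, 0.1467, 0.0484]
eef_rot: [[-0.996, 0.088, 0.001], [0.088, 0.996, 0.0], [-0.001, 0.001, -1.0]]
ft_force: [0.0, -0.3, 0.0]
opening: 0.06
shift [0.0011 0.0006 0.0015]
tooly at 84.92 turn -0.08
tcp [0.4733 0.1466 0.0485] F [-0.4  0.7 -0.6] op 0.0601 t 2.85
```

View pics/w2.png

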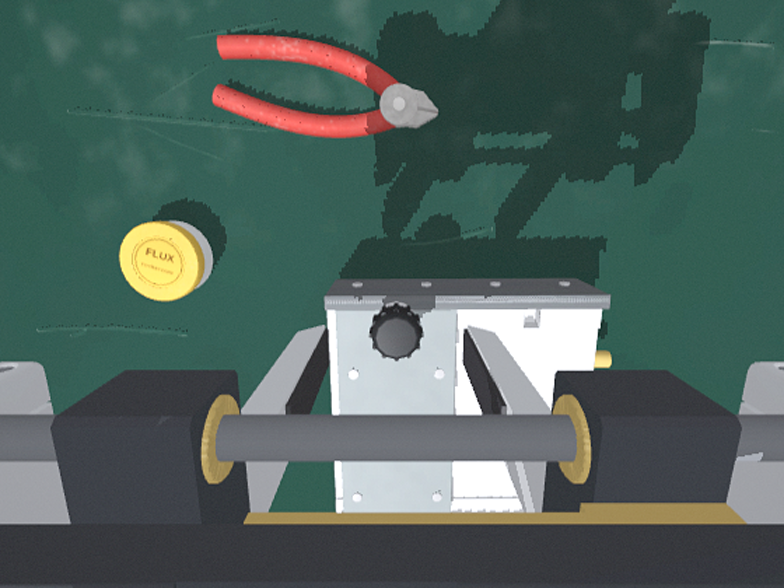

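View pics/s2.png

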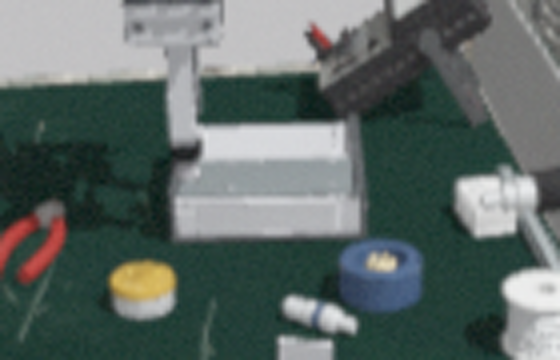

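The knob sits at (396,333), midway between the fingertips (325 and 467), and the side view shows the fingers around it. Closing.

```bash
python3 -m jog '[[[0.001,0,0.001],0,0.015],[[0.001,0,0.001],0,0.015],[[0.001,0,0.001],0,0.015],[[0.001,0,0.001],0,0.015],[[0.001,0,0.001],0,0.015]]'
```

```text
clock: 3.52
tcp_pos: [0.4718, 0.1462, 0.0462]
eef_rot: [[-0.996, 0.089, -0.0], [0.089, 0.996, -0.0], [0.0, -0.0, -1.0]]
ft_force: [0.5, -0.6, -0.2]
opening: 0.0162
```

```bash
python3 - <<'E'
from h import *
im=snap("wrist");save(im,"w3.png",4,(180,190,380,320));to([.4723,.1473,.047],85.0)
im=snap("side");save(im,"s3.png",6,(220,140,320,220))
E
```

```text
shift [-0.0004  0.0011 -0.0008]
tooly at 84.88 turn -0.12
tcp [0.4718 0.1462 0.0462] F [ 0.5  0.  -0.3] op 0.0152 t 3.575
```

View pics/w3.png

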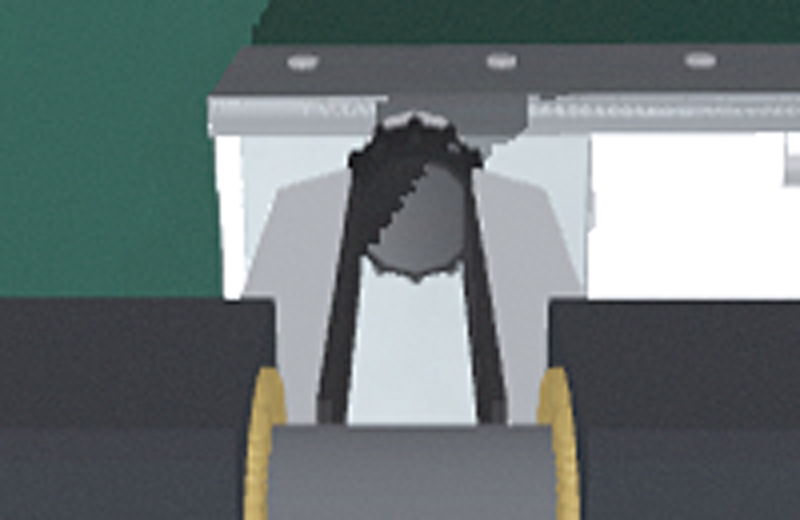

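View pics/s3.png

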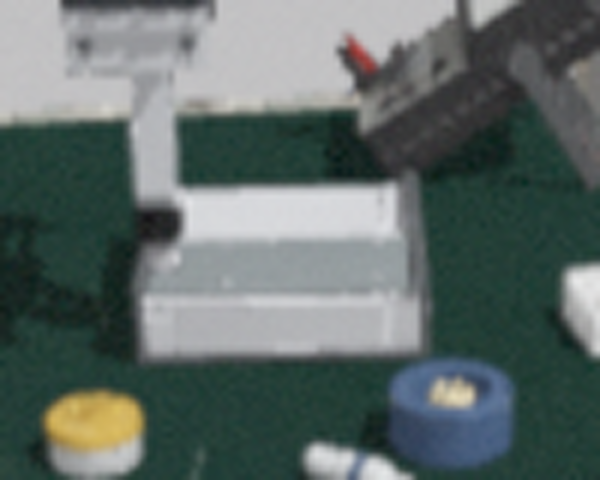

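```bash
python3 - <<'E'
from h import *
s=state();t=s["tcp_pos"];R=s["eef_rot"]
im=snap("side")
for o in (0,-.0093,-.022):
  for zz in (0,-.019,-.04): print(o,zz,(proj(im,t+R@[0,o,zz])-[220,140])*6)
print("knob",[(proj(im,[.4723,.1473,h])-[220,140])*6 for h in (.0555,.0645,.0735)])
P=pts(im)
for v in range(165,182,2): print(v,[np.round(P[v,u],3) .tolist() for u in (246,)])
im=snap("wrist")
for o in (.0093,-.0093,-.022):print("w",(proj(im,t+R@[0,o,0])-[180,190])*4)
E
```

```text
0 0 [155.21980055 254.08832256]
0 -0.019 [153.32835102 220.70820089]
0 -0.04 [151.2080093  183.28861171]
-0.0093 0 [154.29511792 261.37426557]
-0.0093 -0.019 [152.38556366 227.83422483]
-0.0093 -0.04 [150.24473639 190.2320286 ]
-0.022 0 [153.01362652 271.47164719]
-0.022 -0.019 [151.07885104 237.71096465]
-0.022 -0.04 [148.9094812  199.85674995]
knob [array([155.17340952, 236.93682651]), array([154.27728246, 221.08686545]), array([153.3754387 , 205.13579227])]
165 [[0.475, 0.12, 0.115]]
167 [[0.475, 0.128, 0.105]]
169 [[0.474, 0.126, 0.1]]
171 [[0.474, 0.124, 0.094]]
173 [[0.474, 0.133, 0.084]]
175 [[0.473, 0.141, 0.074]]
177 [[0.473, 0.137, 0.069]]
179 [[0.473, 0.136, 0.062]]
181 [[0.472, 0.137, 0.055]]
w [461.32711433 163.42284338]
w [359.28434522 163.33064062]
w [289.61044323 163.2676854 ]
```

```bash
python3 -m jog '[[[0,0,-0.004],0,0.012],[[0,0,-0.008],0,0.01],[[0,0,-0.008],0,0.01]]'; python3 - <<'E'
from h import *
im=snap("wrist");save(im,"w4.png",4,(180,190,380,320));
im=snap("scene");save(im,"s4.png",7,(180,130,270,210))
to([0,0,0])
E
```

```text
clock: 4.1
tcp_pos: [0.472, 0.1463, 0.0547]
eef_rot: [[-0.996, 0.089, 0.001], [0.089, 0.996, 0.0], [-0.001, 0.0, -1.0]]
ft_force: [-0.2, -0.4, -0.0]
opening: 0.0102
shift [ 0.4569 -0.1877  0.0542]
tcp [0.4718 0.1462 0.0543] F [-0.  -0.1 -0. ] op 0.0099 t 4.2
```

View pics/w4.png

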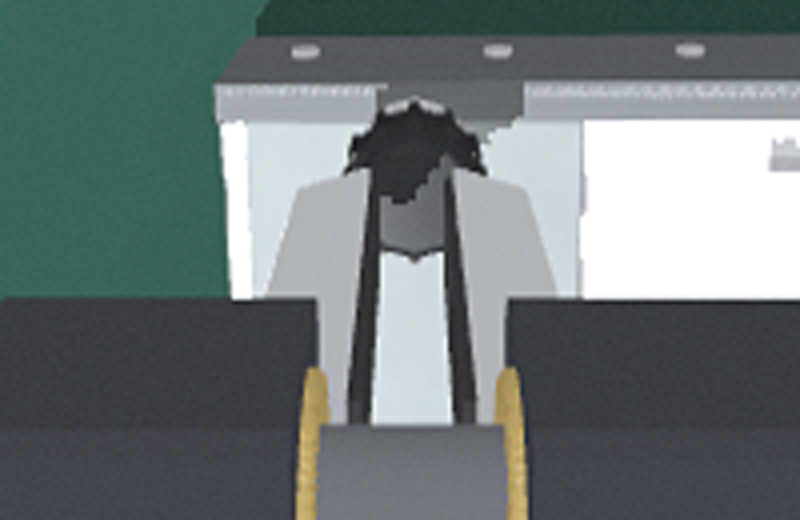

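View pics/s4.png

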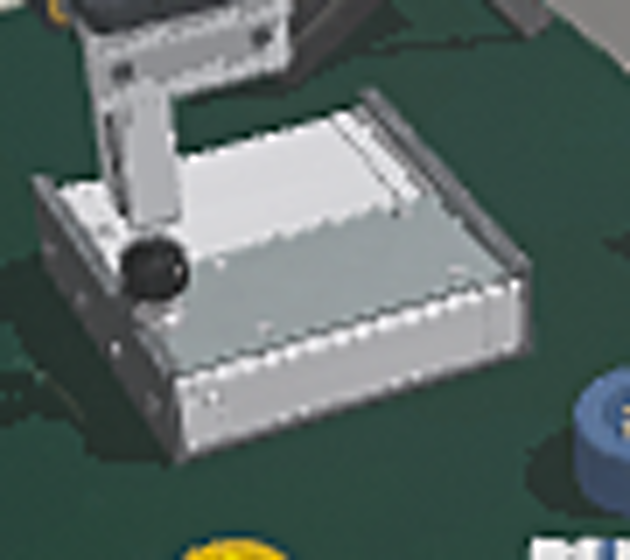

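```bash
python3 - <<'E'
from h import *
np.set_printoptions(precision=3,suppress=True)
s=state();t=s["tcp_pos"];R=s["eef_rot"]
im=snap("scene");P=pts(im)
print("scene tcp px",(proj(im,t)-[180,130])*7,"grasp",(proj(im,t+R@[0,0,-.019])-[180,130])*7,"knob top",(proj(im,[.4723,.1473,.0735])-[180,130])*7)
for y in range(90,290,14): print(y,P[130+y//7,180+150//7])
im=snap("wrist");P=pts(im)
for zz in(0,-.01,-.02,-.03): print("w",zz,(proj(im,t+R@[0,0.005,zz])-[180,190])*4)
for (x,y) in ((340,185),(340,220),(340,260),(410,150),(410,215),(480,190),(480,240)): print((x,y),P[190+y//4,180+x//4], R.T@(P[190+y//4,180+x//4]-t))
E
```

```text
scene tcp px [153.116 295.714] grasp [147.254 253.885] knob top [147.128 251.749]
90 [0.45  0.069 0.192]
104 [0.449 0.068 0.187]
118 [0.472 0.129 0.143]
132 [0.473 0.131 0.136]
146 [0.473 0.133 0.13 ]
160 [0.471 0.131 0.125]
174 [0.47  0.131 0.12 ]
188 [0.469 0.13  0.115]
202 [0.469 0.131 0.108]
216 [0.469 0.133 0.101]
230 [0.47  0.138 0.092]
244 [0.476 0.154 0.075]
258 [0.471 0.144 0.076]
272 [0.469 0.14  0.072]
286 [0.467 0.138 0.068]
w 0 [437.913 163.907]
w -0.01 [439.192 181.376]
w -0.02 [440.595 200.536]
w -0.03 [442.14  221.643]
(340, 185) [0.461 0.137 0.095] [ 0.01  -0.01  -0.041]
(340, 220) [0.462 0.137 0.109] [ 0.009 -0.01  -0.055]
(340, 260) [0.462 0.138 0.123] [ 0.009 -0.009 -0.069]
(410, 150) [0.464 0.147 0.072] [ 0.008 -0.    -0.017]
(410, 215) [0.474 0.146 0.073] [-0.003 -0.    -0.018]
(480, 190) [0.463 0.157 0.096] [ 0.009  0.01  -0.041]
(480, 240) [0.463 0.156 0.117] [ 0.009  0.009 -0.062]
```

```bash
python3 - <<'E'
from h import *
np.set_printoptions(precision=4,suppress=True)
s=state();t=s["tcp_pos"];R=s["eef_rot"]
im=snap("wrist");Q=(pts(im)-t)@R
for u in (262,266,270,296,300,304):
    print(u,[Q[v,u].round(3).tolist() for v in range(229,240,2)])
for n in("scene","side"):
    im=snap(n);Q=(pts(im)-t)@R
    m=(abs(Q[...,0])<.015)&(abs(Q[...,1])<.03)&(Q[...,2]<-.022)&(Q[...,2]>-.09)
    q=Q[m];print(n,m.sum(),np.sort(q[:,2])[-12:],q[q[:,2]>-.05].mean(0))
E
```

```text
262 [[-0.003, -0.016, 0.015], [-0.005, -0.016, 0.014], [-0.007, -0.016, 0.015], [0.01, -0.012, -0.039], [0.01, -0.012, -0.043], [0.01, -0.012, -0.046]]
266 [[-0.003, -0.013, 0.015], [-0.005, -0.013, 0.014], [0.009, -0.01, -0.034], [0.009, -0.01, -0.037], [0.01, -0.01, -0.042], [0.009, -0.01, -0.045]]
270 [[0.006, -0.008, -0.016], [0.005, -0.008, -0.016], [0.009, -0.008, -0.033], [0.01, -0.008, -0.038], [0.01, -0.007, -0.042], [0.01, -0.007, -0.046]]
296 [[0.006, 0.009, -0.015], [0.006, 0.009, -0.019], [0.009, 0.008, -0.034], [0.01, 0.008, -0.039], [0.01, 0.008, -0.042], [0.01, 0.008, -0.046]]
300 [[0.006, 0.012, -0.015], [0.001, 0.013, -0.003], [0.001, 0.012, -0.008], [0.01, 0.01, -0.038], [0.01, 0.01, -0.042], [0.009, 0.01, -0.045]]
304 [[-0.003, 0.017, 0.015], [-0.004, 0.017, 0.013], [-0.006, 0.017, 0.014], [0.009, 0.013, -0.037], [0.009, 0.013, -0.042], [0.01, 0.012, -0.047]]
scene 196 [-0.0226 -0.0225 -0.0224 -0.0224 -0.0224 -0.0224 -0.0224 -0.0223 -0.0222
 -0.0222 -0.0221 -0.022 ] [ 0.0014 -0.0045 -0.036 ]
side 117 [-0.0408 -0.0403 -0.0395 -0.0395 -0.0393 -0.0388 -0.0357 -0.035  -0.034
 -0.0337 -0.0337 -0.0332] [-0.0023 -0.0147 -0.0415]
```

By depth the visible fingertips end about 32 mm short of the reported TCP: the wrist view puts the tip at tool z -0.033, and the side view agrees. The jaws also shut to 10 mm above the knob without touching it. I reopen and descend in steps, watching the force.

```bash
python3 -m jog '[[[0,0,-0.01],0,0.05],[[0,0,-0.01],0,0.05],[[0,0,-0.01],0,0.05],[[0,0,-0.01],0,0.05],[[0,0,0],0,0.05],[[0,0,0.008],0,0.05],[[0,0,0.014],0,0.05],[[0,0,0.018],0,0.05],[[0,0,0.018],0,0.05]]'
```

```text
clock: 5.58
tcp_pos: [0.4717, 0.1462, 0.036]
eef_rot: [[-0.996, 0.089, -0.001], [0.089, 0.996, -0.0], [0.0, -0.0, -1.0]]
ft_force: [0.4, -0.1, -0.1]
opening: 0.05
```

```bash
python3 -m jog '[[[0,0.0005,0.008],0,0.05],[[0,0.001,0.015],0,0.05],[[0,0.001,0.02],0,0.05],[[0,0.001,0.02],0,0.05]]'; python3 - <<'E'
from h import *
im=snap("side");save(im,"s5.png",6,(220,140,320,220));to([.4723,.1473,.016])
E
```

```text
clock: 6.08
tcp_pos: [0.4717, 0.1472, 0.0158]
eef_rot: [[-0.996, 0.089, -0.001], [0.089, 0.996, -0.0], [0.001, -0.0, -1.0]]
ft_force: [-0.5, -0.1, 0.2]
opening: 0.05
shift [-0.0004  0.0001  0.0001]
tcp [0.4718 0.1472 0.0161] F [-0.1 -0.7 -0.3] op 0.0501 t 6.125
```

View pics/s5.png

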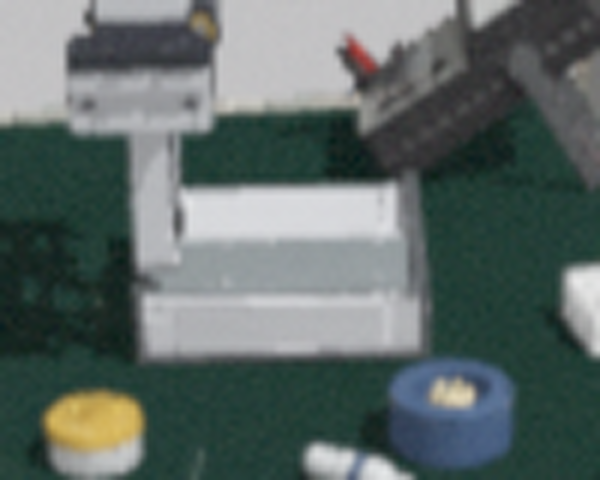

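The finger now covers the knob (150,220), with its tip just above the cover. Closing.

```bash
python3 -m jog '[[[0,0,0],0,0.01],[[0,0,0],0,0.01],[[0,0,0],0,0.01],[[0,0,0],0,0.01],[[0,0,0],0,0.01]]'
```

```text
clock: 6.75
tcp_pos: [0.4719, 0.1472, 0.0163]
eef_rot: [[-0.996, 0.089, 0.0], [0.089, 0.996, -0.0], [-0.0, 0.0, -1.0]]
ft_force: [-0.2, 0.3, 1.8]
opening: 0.0233
```

```bash
python3 -m jog '[[[0,0,-0.004],0,0.01],[[0,0,-0.008],0,0.01],[[0,0,-0.0095],0,0.01],[[0,0,-0.0095],0,0.01]]'; python3 - <<'E'
from h import *
im=snap("side");save(im,"s6.png",6,(220,140,320,220));to([.4723,.1473,.016])
im=snap("scene");save(im,"s6b.png",7,(180,130,270,210))
E
```

```text
clock: 7.25
tcp_pos: [0.4719, 0.1472, 0.0256]
eef_rot: [[-0.996, 0.089, -0.0], [0.089, 0.996, -0.0], [0.0, -0.0, -1.0]]
ft_force: [3.8, 0.6, -10.1]
opening: 0.0225
shift [-0.0004  0.0001  0.0096]
tcp [0.4719 0.1472 0.0256] F [  3.7   0.9 -10.1] op 0.0229 t 7.3
```

View pics/s6b.png

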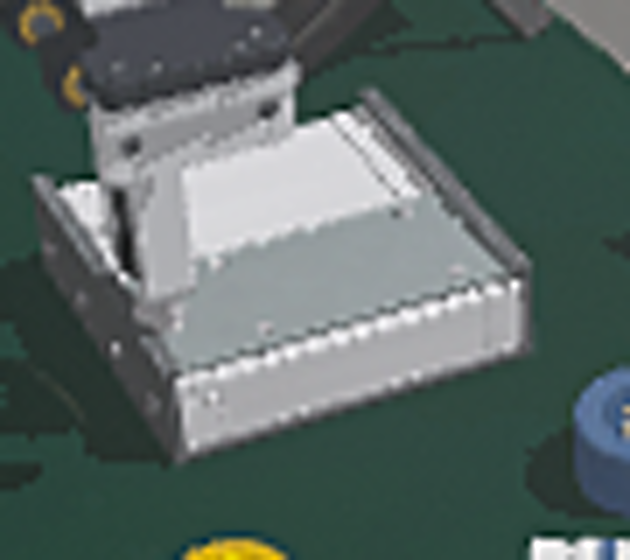

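The 10.1 N downward force matches the spring at about 10 mm of lift, so the plunger is up. Now sliding along the box's +y.

```bash
python3 -m jog '[[[0,0.004,0],0,0.01],[[0,0.011,0],0,0.01],[[0,0.019,0],0,0.01],[[0,0.027,0],0,0.01],[[0,0.035,0],0,0.01],[[0,0.043,0],0,0.01],[[0,0.051,0],0,0.01],[[0,0.059,0],0,0.01],[[0,0.066,0],0,0.01],[[0,0.072,0],0,0.01],[[0,0.0765,0],0,0.01],[[0,0.0765,0],0,0.01]]'; python3 - <<'E'
from h import *
im=snap("scene");save(im,"s7.png",7,(180,130,270,210));to([.4719,.1472,.0256])
E
```

```text
clock: 8.85
tcp_pos: [0.4784, 0.2236, 0.0256]
eef_rot: [[-0.996, 0.089, -0.001], [0.089, 0.996, -0.0], [0.001, -0.0, -1.0]]
ft_force: [-1.0, -1.5, -10.6]
opening: 0.0227
shift [-0.0003 -0.0767 -0.    ]
tcp [0.4784 0.2236 0.0256] F [ -1.   -0.9 -10. ] op 0.0226 t 8.9
```

View pics/s7.png

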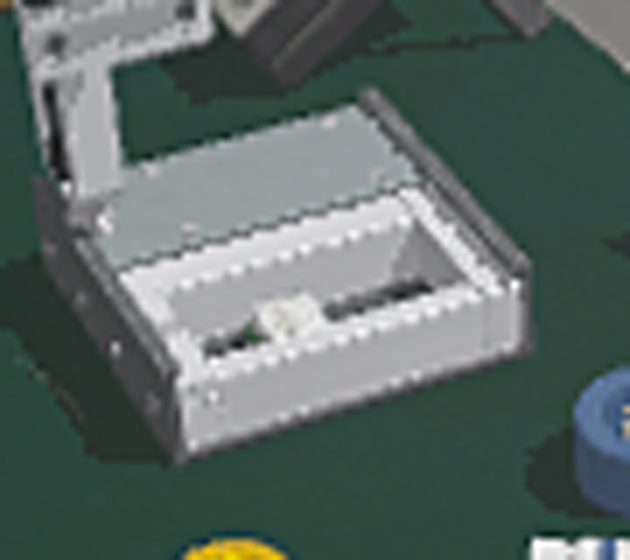

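The cover is open and the module shows at (290,312). Lowering the plunger into the second hole, then letting go.

```bash
python3 -m jog '[[[0,0,0.004],0,0.01],[[0,0,0.008],0,0.01],[[0,0,0.009],0,0.01],[[0,0,0.009],0,0.05],[[0,0,0.009],0,0.05],[[0,0,0.009],0,0.05],[[0,0,0.009],0,0.05],[[0,0,-0.03],0,0.05],[[0,0,-0.08],0,0.05],[[0,0,-0.13],0,0.05],[[0,0,-0.13],0,0.05],[[0,0,-0.13],0,0.05]]'; python3 - <<'E'
from h import *
im=snap("wrist");save(im,"w8.png",1.4);
im=snap("scene");save(im,"s8.png",7,(180,130,270,210));P=pts(im)
to([.52,.13,.25],85)
E
```

```text
clock: 10.4
tcp_pos: [0.4784, 0.2233, 0.155]
eef_rot: [[-0.996, 0.089, -0.001], [0.089, 0.996, -0.0], [0.001, -0.0, -1.0]]
ft_force: [-0.8, -0.1, -0.8]
opening: 0.0502
shift [-0.0498 -0.0892 -0.0957]
tooly at 84.89 turn -0.11
tcp [0.4781 0.2232 0.1543] F [-0.8 -0.7  0.3] op 0.0504 t 10.5
```

View pics/w8.png

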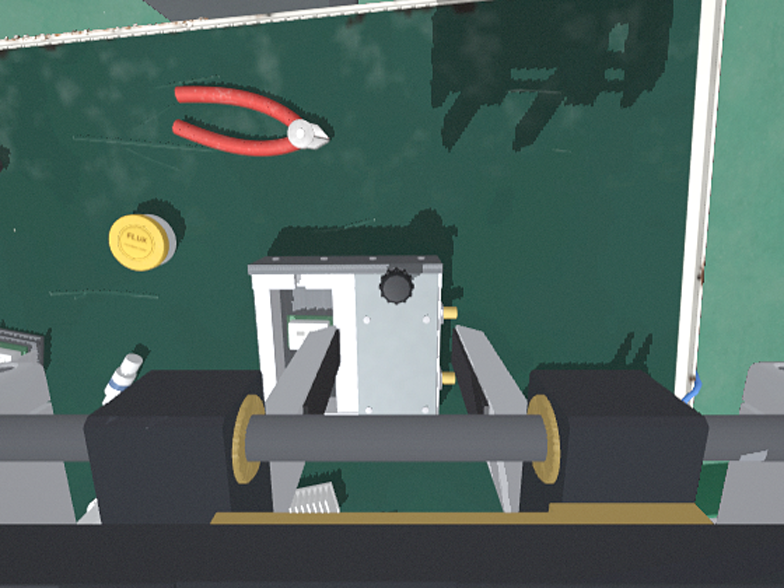

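View pics/s8.png

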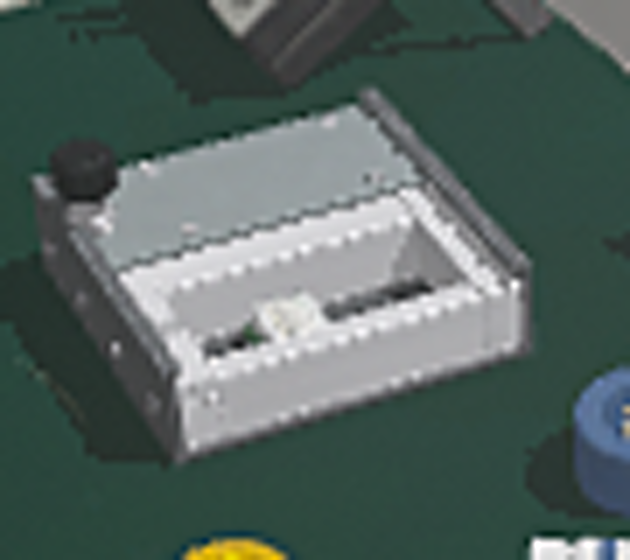

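```bash
python3 - <<'E'
from h import *
np.set_printoptions(precision=4,suppress=True)
for n in("wrist","scene"):
    im=snap(n);P=pts(im);z=P[...,2];f=im["frame"].astype(int)
    m=(f.max(-1)<90)&(abs(P[...,0]-.479)<.016)&(abs(P[...,1]-.224)<.016)&(z>.05)&(z<.1)
    q=P[m];print(n,m.sum(),"topz",np.percentile(q[:,2],[50,80,95]),q.mean(0),"cover z",np.nanmedian(z[(abs(P[...,0]-.54)<.03)&(abs(P[...,1]-.215)<.015)&(z<.1)]),"bench",np.nanmedian(z[(abs(P[...,0]-.4)<.03)&(abs(P[...,1]-.2)<.05)&(z<.1)]))
    if n=="wrist": save(im,"w9.png",5,(250,180,330,240)); print(ray(im,397/1.4,287/1.4,.0735))
to([.565,.13,.25],85)
E
```

```text
wrist 240 topz [0.0713 0.0726 0.0733] [0.4746 0.2249 0.0703] cover z 0.03923007302796766 bench -0.000925559914001256
[0.477  0.2242 0.0735]
scene 74 topz [0.0714 0.0759 0.0774] [0.4774 0.2196 0.0706] cover z 0.04317362522575213 bench 0.002740933749283858
shift [-0.0945 -0.0852 -0.0955]
tooly at 84.89 turn -0.11
tcp [0.4783 0.2233 0.1546] F [-0.4  0.   1.1] op 0.0501 t 10.6
```

```bash
python3 - <<'E'
from h import *
print(np.round(state()["q"],3)); to([.585,.03,.27],85)
E
python3 -m jog '[[[-0.03,-0.05,-0.04],0,0.05],[[-0.06,-0.1,-0.08],0,0.05],[[-0.09,-0.15,-0.115],0,0.05],[[-0.123,-0.183,-0.115],0,0.05],[[-0.123,-0.183,-0.115],0,0.05],[[-0.123,-0.183,-0.115],0,0.05]]'; python3 - <<'E'
from h import *
im=snap("wrist");save(im,"w10.png",1.4);to([.585,.03,.27],85);print(np.round(state()["q"],3))
E
```

```text
[ 0.367  0.268  1.606 -0.     1.269 -1.114]
shift [-0.1233 -0.1831 -0.1155]
tooly at 84.89 turn -0.11
tcp [0.4783 0.2233 0.1546] F [-0.4  0.   1.1] op 0.0501 t 10.6
clock: 11.35
tcp_pos: [0.5846, 0.0303, 0.2697]
eef_rot: [[-0.996, 0.09, -0.002], [0.09, 0.996, 0.0], [0.002, 0.0, -1.0]]
ft_force: [1.1, 0.3, -0.0]
opening: 0.0497
shift [-0.0007 -0.0009 -0.0001]
tooly at 84.92 turn -0.08
tcp [0.5844 0.0309 0.2699] F [-0.9  0.   0.4] op 0.0502 t 11.4
[-0.01   0.331  1.259  0.     1.553 -1.492]
```

View pics/w10.png

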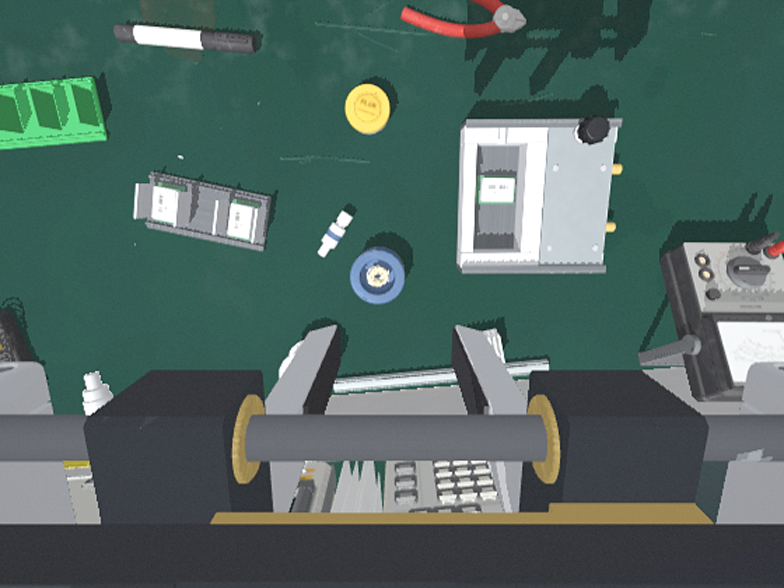

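```bash
python3 - <<'E'
from h import *
np.set_printoptions(precision=4,suppress=True)
im=snap("wrist");save(im,"w11m.png",7,(325,80,405,200));save(im,"w11c.png",7,(92,110,202,188))
P=pts(im);z=P[...,2];f=im["frame"].astype(int)
# module by depth in pocket
m=(abs(P[...,0]-.53)<.05)&(abs(P[...,1]-.14)<.026)&(z>.014)&(z<.028)
m=cv2.morphologyEx(m.astype(np.uint8),cv2.MORPH_OPEN,np.ones((3,3)))
n,l,st,c=cv2.connectedComponentsWithStats(m)
for i in range(1,n):
    if st[i,4]>30:
        q=P[l==i];r=cv2.minAreaRect(q[:,:2].astype(np.float32));print("mod",st[i],q.mean(0),q.min(0),q.max(0),r)
car=(P[...,0]>.44)&(P[...,0]<.62)&(P[...,1]>-.28)&(P[...,1]<-.07)&(z>.0018)&(z<.03)&(f.max(-1)>60)
m=cv2.morphologyEx(car.astype(np.uint8),cv2.MORPH_OPEN,np.ones((3,3)))
n,l,st,c=cv2.connectedComponentsWithStats(m);i=1+np.argmax(st[1:,4])
q=P[l==i];r=cv2.minAreaRect(q[:,:2].astype(np.float32));print("car",st[i],q.mean(0),r,cv2.boxPoints(r))
fin=(P[...,0]>.44)&(P[...,0]<.62)&(P[...,1]>-.28)&(P[...,1]<-.07)&(z>.027)&(z<.05)
n,l,st,c=cv2.connectedComponentsWithStats(fin.astype(np.uint8))
for i in range(1,n):
    if st[i,4]>5:q=P[l==i];print("fin",st[i],q.mean(0),q.min(0),q.max(0))
for u,v in((152,172),(272,192),(264,250),(147,229)): print(ray(im,u/1.4,v/1.4,.005))
E
```

```text
mod [343 127  24  17 398] [0.5247 0.1425 0.0211] [0.512  0.1253 0.0143] [0.5377 0.1602 0.0246] ((0.5249094367027283, 0.14322158694267273), (0.03425709158182144, 0.0230710506439209), 85.02958679199219)
car [  98  123   95   56 3236] [ 0.5189 -0.1738  0.0107] ((0.5209306478500366, -0.17331349849700928), (0.1316271722316742, 0.06200861930847168), 72.96161651611328) [[ 0.472  -0.2272]
 [ 0.5313 -0.2453]
 [ 0.5699 -0.1195]
 [ 0.5106 -0.1013]]
fin [ 95 131   6  25 106] [ 0.5031 -0.2314  0.0314] [ 0.4866 -0.2381  0.0272] [ 0.5202 -0.2259  0.0353]
fin [123 137   7  25  98] [ 0.5147 -0.1922  0.0315] [ 0.4984 -0.1991  0.027 ] [ 0.5322 -0.1865  0.0355]
fin [151 143   6  24  82] [ 0.527  -0.1532  0.0316] [ 0.5104 -0.1603  0.0271] [ 0.5434 -0.1473  0.0344]
fin [179 149   6  24  77] [ 0.539  -0.1141  0.0319] [ 0.5224 -0.1202  0.0278] [ 0.5555 -0.1083  0.0347]
[ 0.4745 -0.2238  0.005 ]
[ 0.5067 -0.0978  0.005 ]
[ 0.5689 -0.1167  0.005 ]
[ 0.5342 -0.2429  0.005 ]
```

View pics/w11m.png

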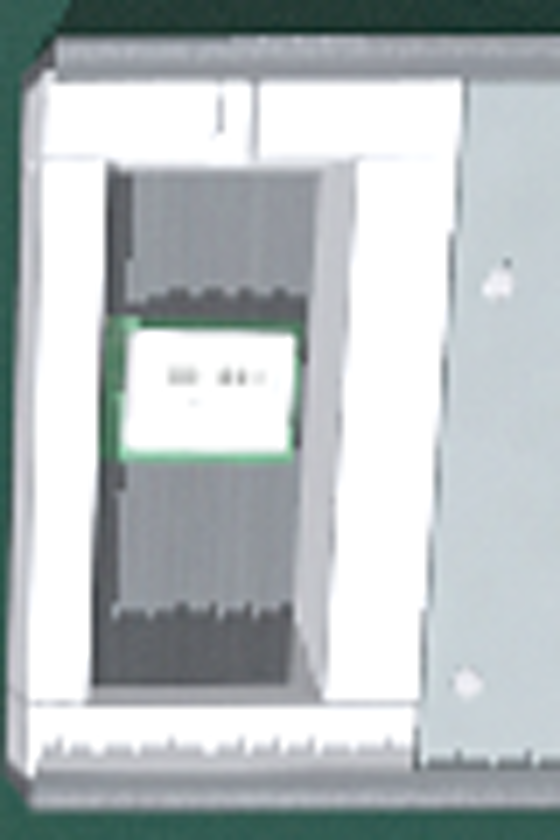

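View pics/w11c.png

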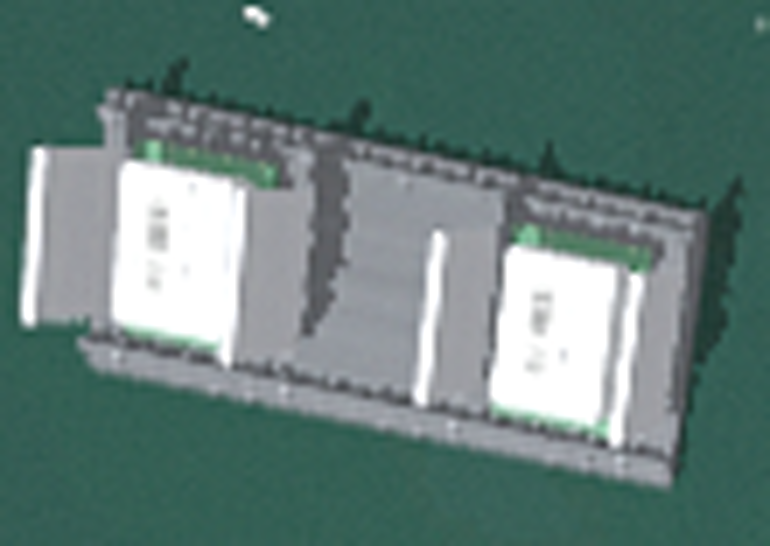

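```bash
python3 - <<'E'
from h import *
np.set_printoptions(precision=4,suppress=True)
im=snap("wrist")
print("can", ray(im,355,136,.022))
print([ray(im,325+u/7,80+v/7,.022) for u,v in((128,330),(297,335),(292,452),(122,452))])
print("board", [ray(im,325+u/7,80+v/7,.0076) for u,v in((113,318),(303,322),(300,460),(105,458))])
to([.5245,.1420,.12],-5)
to([.5245,.1420,-.021],-5)
E
```

```text
can [0.5263 0.1436 0.022 ]
[array([0.5121, 0.1269, 0.022 ]), array([0.5162, 0.1621, 0.022 ]), array([0.5401, 0.1605, 0.022 ]), array([0.537 , 0.1246, 0.022 ])]
board [array([0.5092, 0.1266, 0.0076]), array([0.5136, 0.1674, 0.0076]), array([0.5427, 0.1661, 0.0076]), array([0.5386, 0.1236, 0.0076])]
shift [0.0693 0.105  0.1505]
tooly at 84.97 turn 89.97
tcp [0.5844 0.0314 0.2705] F [-0.7 -0.2  0.4] op 0.05 t 11.5
shift [0.0692 0.105  0.2915]
tooly at 84.97 turn 89.97
tcp [0.5844 0.0314 0.2705] F [-0.7 -0.2  0.4] op 0.05 t 11.5
```

```bash
python3 -m jog '[[[0.01,0.02,0.02],10,0.048],[[0.02,0.04,0.04],20,0.048],[[0.03,0.06,0.06],30,0.048],[[0.04,0.08,0.08],40,0.048],[[0.05,0.095,0.1],50,0.048],[[0.068,0.107,0.12],60,0.048],[[0.068,0.107,0.14],70,0.048],[[0.068,0.107,0.15],80,0.048],[[0.068,0.107,0.15],90,0.048],[[0.068,0.107,0.16],90,0.048],[[0.068,0.107,0.16],90,0.048]]'; python3 - <<'E'
from h import *
im=snap("wrist");save(im,"w12.png",1.4);to([.5258,.1438,-.021],-5)
E
```

```text
clock: 12.88
tcp_pos: [0.526, 0.1432, 0.1099]
eef_rot: [[0.085, 0.996, -0.001], [0.996, -0.085, -0.0], [-0.0, -0.001, -1.0]]
ft_force: [1.0, 0.2, -0.4]
opening: 0.048
shift [ 0.0007 -0.0005  0.1313]
tooly at -4.9 turn 0.1
tcp [0.5263 0.1431 0.1103] F [-0.8  0.2  0.4] op 0.048 t 12.925
```

View pics/w12.png

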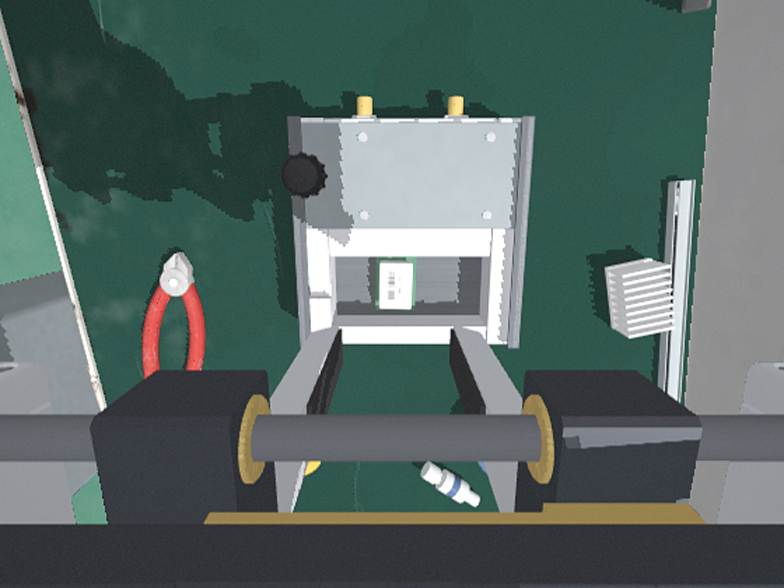

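The module at (396,285) is centred between the jaws (340 and 452). I re-measure its middle from this view before descending.

```bash
python3 - <<'E'
from h import *
np.set_printoptions(precision=4,suppress=True)
im=snap("wrist");P=pts(im);z=P[...,2];f=im["frame"].astype(int)
save(im,"w13.png",8,(230,160,350,240))
w=(f.min(-1)>170)&(z<.03)&(z>.012)&(abs(P[...,0]-.526)<.04)&(abs(P[...,1]-.143)<.024)
w=cv2.morphologyEx(w.astype(np.uint8),cv2.MORPH_OPEN,np.ones((3,3)))>0
print(w.sum(),P[w].mean(0),cv2.minAreaRect(P[w][:,:2].astype(np.float32)))
hsv=cv2.cvtColor(im["frame"],cv2.COLOR_RGB2HSV).astype(int)
g=((hsv[...,0]>40)&(hsv[...,0]<85)&(hsv[...,1]>90)|w)&(z>.003)&(z<.03)&(abs(P[...,0]-.526)<.04)&(abs(P[...,1]-.143)<.026)
ys,xs=np.where(g);print(g.sum(),P[g][:,:2].min(0),P[g][:,:2].max(0),cv2.minAreaRect(P[g][:,:2].astype(np.float32)))
E
```

```text
743 [0.5258 0.1439 0.0214] ((0.5254352688789368, 0.14400950074195862), (0.033759232610464096, 0.023690346628427505), 85.53986358642578)
766 [0.5105 0.1221] [0.5383 0.1631] ((0.5256443023681641, 0.14278750121593475), (0.03864530846476555, 0.0288653876632452), 84.18791198730469)
```

View pics/w13.png

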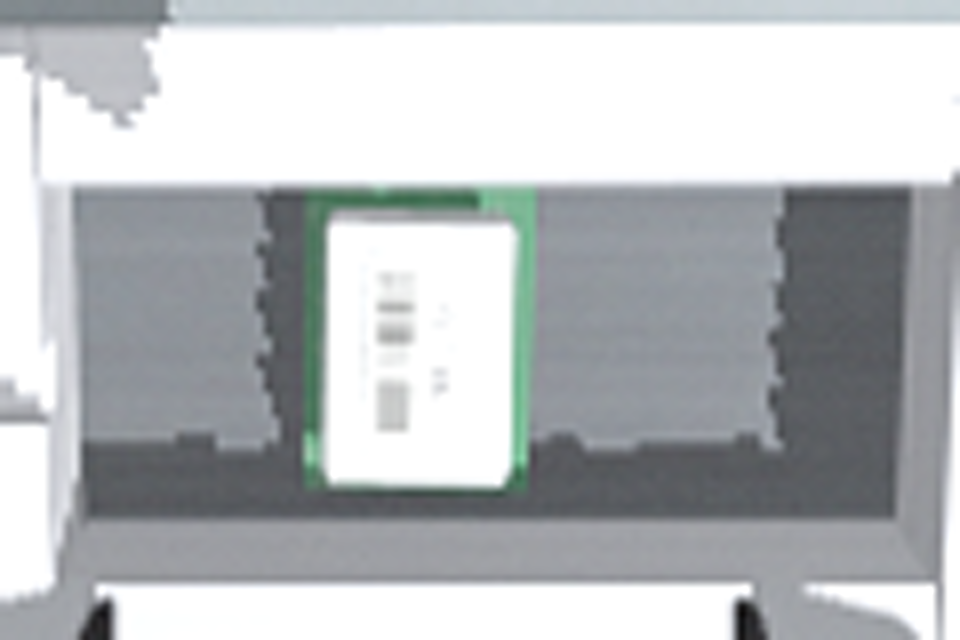

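```bash
python3 -m jog '[[[0.0006,-0.0005,0.04],0,0.048],[[0.0006,-0.0005,0.08],0,0.048],[[0.0006,-0.0005,0.105],0,0.048],[[0.0006,-0.0005,0.12],0,0.048],[[0.0006,-0.0005,0.127],0,0.048],[[0.0006,-0.0005,0.1315],0,0.048],[[0.0006,-0.0005,0.1315],0,0.048],[[0.0006,-0.0005,0.1315],0,0.048]]'; python3 - <<'E'
from h import *
im=snap("scene");save(im,"s14.png",7,(180,130,270,210));to([.5258,.1438,-.021],-5)
E
```

```text
clock: 13.98
tcp_pos: [0.5266, 0.1435, -0.0202]
eef_rot: [[0.089, 0.996, 0.001], [0.996, -0.089, 0.0], [0.0, 0.001, -1.0]]
ft_force: [-0.7, 0.4, 0.2]
opening: 0.048
shift [ 0.0002 -0.0008  0.0008]
tooly at -5.11 turn -0.11
tcp [ 0.5266  0.1435 -0.0202] F [ 0.1 -0.1 -0.3] op 0.048 t 14.025
```

View pics/s14.png

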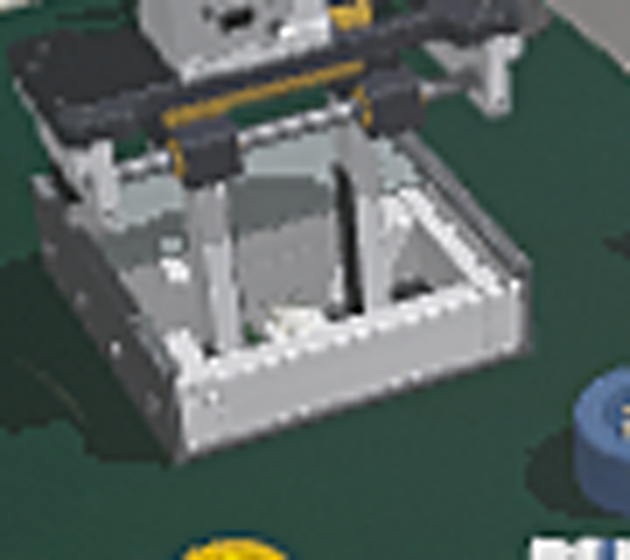

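```bash
python3 -m jog '[[[0,-0.0005,0],0,0.02],[[0,-0.0005,0],0,0.02],[[0,-0.0005,0],0,0.015],[[0,-0.0005,0],0,0.015],[[0,-0.0005,0],0,0.015],[[0,-0.0005,0],0,0.015]]'
```

```text
clock: 14.78
tcp_pos: [0.5258, 0.1435, -0.0206]
eef_rot: [[0.089, 0.996, 0.0], [0.996, -0.089, 0.0], [0.0, 0.0, -1.0]]
ft_force: [-1.0, -0.4, 2.5]
opening: 0.0295
```

```bash
python3 -m jog '[[[0,0,-0.005],0,0.015],[[0,0,-0.015],0,0.015],[[0,0,-0.035],0,0.015],[[0,0,-0.06],0,0.015],[[0,0,-0.09],0,0.015],[[0,0,-0.12],0,0.015],[[0,0,-0.12],0,0.015]]'; python3 - <<'E'
from h import *
im=snap("wrist");save(im,"w15.png",1.4);to([.43,-.10,.09],73)
im=snap("scene");save(im,"s15.png",1.4)
E
```

```text
clock: 15.65
tcp_pos: [0.5269, 0.1438, 0.1018]
eef_rot: [[0.089, 0.996, 0.004], [0.996, -0.089, 0.001], [0.001, 0.004, -1.0]]
ft_force: [0.4, -0.2, -0.7]
opening: 0.0299
shift [-0.2512 -0.074   0.0098]
tooly at -5.12 turn -78.12
tcp [0.5261 0.1436 0.1   ] F [ 0.1  0.6 -0.5] op 0.0296 t 15.7
```

View pics/w15.png

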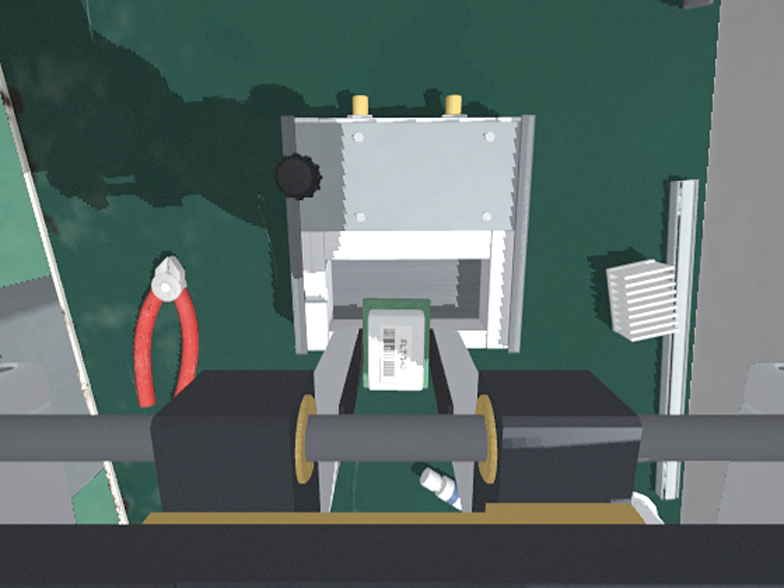

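View pics/s15.png

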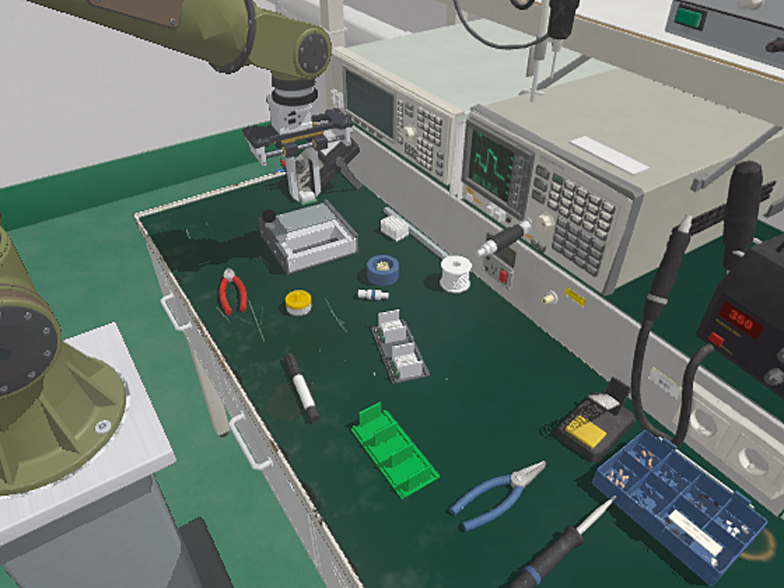

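The module is held level at (397,345), and the cover and knob stay in place. Carrying it to free bench at about (0.43,-0.10).

```bash
python3 -m jog '[[[-0.02,-0.005,0],-6,0.015],[[-0.05,-0.015,0],-16,0.015],[[-0.085,-0.025,0],-26,0.015],[[-0.12,-0.035,0],-36,0.015],[[-0.155,-0.045,0],-46,0.015],[[-0.19,-0.055,0],-56,0.015],[[-0.22,-0.065,0],-66,0.015],[[-0.24,-0.072,0],-74,0.015],[[-0.251,-0.074,0],-78,0.015],[[-0.251,-0.074,0.02],-78,0.015],[[-0.251,-0.074,0.03],-78,0.015],[[-0.251,-0.074,0.03],-78,0.015]]'; python3 - <<'E'
from h import *
im=snap("wrist");save(im,"w16.png",1.4);to([.43,-.10,-.0255],73)
E
```

```text
clock: 17.25
tcp_pos: [0.4291, -0.0996, 0.0683]
eef_rot: [[-0.956, 0.294, -0.002], [0.294, 0.956, 0.001], [0.002, 0.0, -1.0]]
ft_force: [-0.3, -0.1, -0.5]
opening: 0.0297
shift [-0.0007 -0.0001  0.0945]
tooly at 72.89 turn -0.11
tcp [ 0.4295 -0.0997  0.069 ] F [ 0.7 -0.2 -0.1] op 0.0296 t 17.3
```

View pics/w16.png

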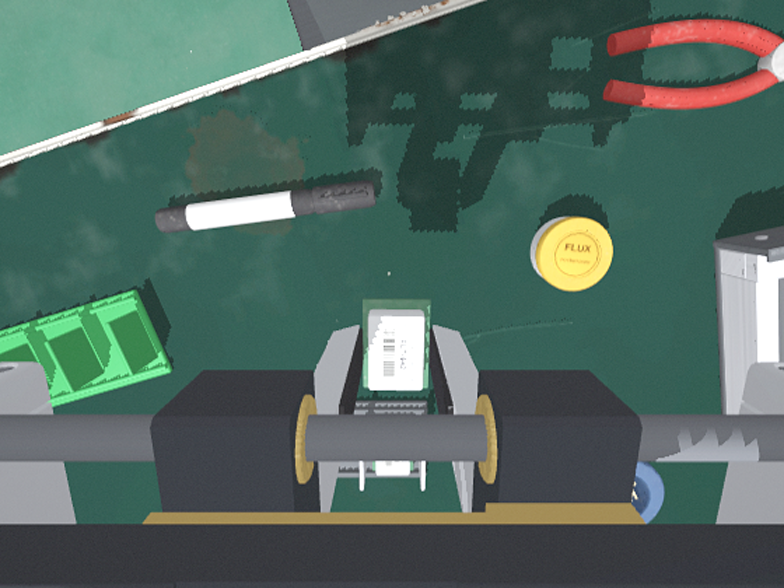

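```bash
python3 -m jog '[[[0,0,0.03],0,0.015],[[0,0,0.06],0,0.015],[[0,0,0.08],0,0.015],[[0,0,0.088],0,0.015],[[0,0,0.092],0,0.015],[[0,0,0.0945],0,0.015],[[0,0,0.0945],0,0.015],[[0,0,0.0945],0,0.015]]'
```

```text
clock: 18.3
tcp_pos: [0.4299, -0.1, -0.0249]
eef_rot: [[-0.956, 0.294, 0.001], [0.294, 0.956, -0.0], [-0.001, -0.0, -1.0]]
ft_force: [-0.9, 0.6, 0.0]
opening: 0.0295
```

```bash
python3 -m jog '[[[0,0,0.0008],0,0.015],[[0,0,0.0016],0,0.015],[[0,0,0.0016],0,0.015]]'
```

```text
clock: 18.68
tcp_pos: [0.4297, -0.0999, -0.0267]
eef_rot: [[-0.956, 0.294, 0.0], [0.294, 0.956, -0.0], [-0.0, -0.0, -1.0]]
ft_force: [-1.1, 0.8, 4.4]
opening: 0.0296
```

Contact at 4.4 N at the predicted height. Letting go and rising.

```bash
python3 -m jog '[[[0,0,0],0,0.05],[[0,0,0],0,0.05],[[0,0,0],0,0.05],[[0,0,0],0,0.05],[[0,0,-0.02],0,0.06],[[0,0,-0.05],0,0.06],[[0,0,-0.09],0,0.06],[[-0.03,0,-0.12],0,0.06],[[-0.06,0,-0.13],0,0.06],[[-0.06,0,-0.13],0,0.06],[[-0.06,0,-0.13],0,0.06]]'; python3 - <<'E'
from h import *
im=snap("wrist");save(im,"w17.png",1.4);np.set_printoptions(precision=4,suppress=True)
P=pts(im);z=P[...,2];f=im["frame"].astype(int)
near=(np.hypot(P[...,0]-.43,P[...,1]+.1)<.04)
w=near&(z>.01)&(z<.03)
print("can",w.sum(),P[w].mean(0),cv2.minAreaRect(P[w][:,:2].astype(np.float32)))
hsv=cv2.cvtColor(im["frame"],cv2.COLOR_RGB2HSV).astype(int)
g=near&(f.sum(-1)>200)
r=cv2.minAreaRect(P[g][:,:2].astype(np.float32));print("bright",g.sum(),r)
to([.43,-.1,-.0225],-17)
E
```

```text
clock: 20.05
tcp_pos: [0.4862, -0.1173, 0.1024]
eef_rot: [[-0.956, 0.294, -0.001], [0.294, 0.956, 0.0], [0.001, -0.0, -1.0]]
ft_force: [-0.2, -0.3, -0.5]
opening: 0.0597
can 873 [ 0.4294 -0.0997  0.0154] ((0.42978861927986145, -0.09954887628555298), (0.02318163774907589, 0.033405158668756485), 72.43793487548828)
bright 10816 ((0.4301374554634094, -0.10042263567447662), (0.07902394235134125, 0.07944166660308838), 74.63717651367188)
shift [ 0.0585 -0.      0.1251]
tooly at 72.89 turn 89.89
tcp [ 0.4861 -0.1172  0.1025] F [ 0.1 -0.   0.2] op 0.0601 t 20.1
```

View pics/w17.png

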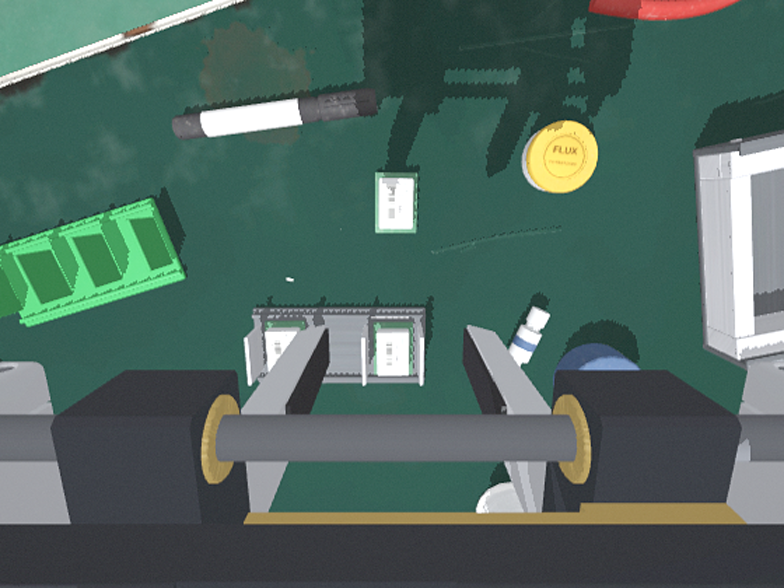

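```bash
python3 - <<'E'
from h import *
np.set_printoptions(precision=4,suppress=True)
im=snap("wrist");P=pts(im);z=P[...,2]
save(im,"w18.png",6,(165,110,310,280))
hsv=cv2.cvtColor(im["frame"],cv2.COLOR_RGB2HSV).astype(int)
print("board",ray(im,396.5/1.4,203/1.4,.002))
fin=(P[...,0]>.44)&(P[...,0]<.62)&(P[...,1]>-.28)&(P[...,1]<-.07)&(z>.027)&(z<.05)
n,l,st,c=cv2.connectedComponentsWithStats(fin.astype(np.uint8))
for i in range(1,n):
    if st[i,4]>5:q=P[l==i];print("fin",st[i],q.mean(0),q.min(0),q.max(0))
to([.4298,-.0998,-.0225],-17)
E
```

```text
board [ 0.4303 -0.0994  0.002 ]
fin [174 239   8  36 167] [ 0.5028 -0.2313  0.0317] [ 0.4855 -0.2383  0.0273] [ 0.5198 -0.2259  0.0348]
fin [258 239   4  36 127] [ 0.5251 -0.1529  0.0324] [ 0.5098 -0.1595  0.027 ] [ 0.5444 -0.1476  0.0348]
fin [299 239   4  36 126] [ 0.5391 -0.1147  0.0324] [ 0.5217 -0.1209  0.0273] [ 0.556  -0.1084  0.0346]
shift [0.0589 0.0001 0.1252]
tooly at 72.89 turn 89.89
tcp [ 0.4862 -0.1173  0.1027] F [-0.  -0.2  0.3] op 0.0597 t 20.15
```

View pics/w18.png

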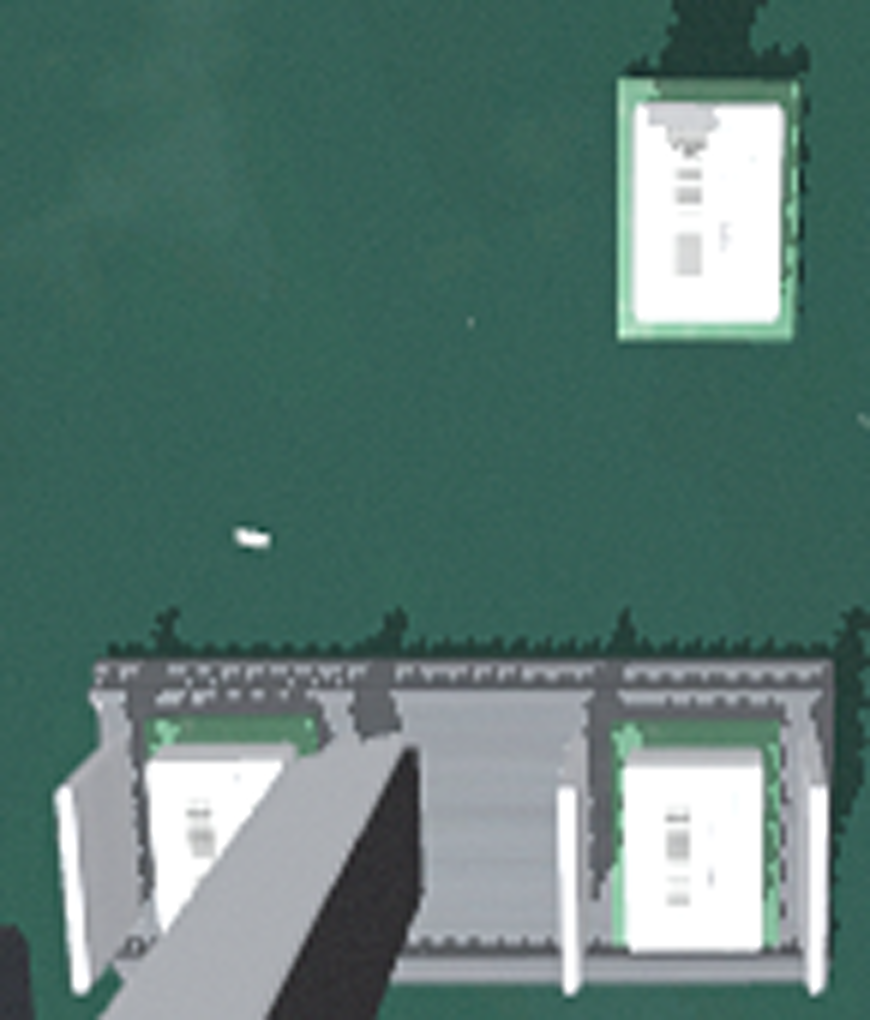

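```bash
python3 -m jog '[[[0.01,0,0],10,0.06],[[0.02,0,0],20,0.06],[[0.03,0,0],30,0.06],[[0.04,0,0],40,0.06],[[0.05,0,0],50,0.06],[[0.0587,0,0],60,0.06],[[0.0587,0,0.01],70,0.06],[[0.0587,0,0.02],80,0.06],[[0.0587,0,0.03],90,0.06],[[0.0587,0,0.04],90,0.06],[[0.0587,0,0.04],90,0.06]]'; python3 - <<'E'
from h import *
im=snap("wrist");save(im,"w19.png",1.4);to([.4298,-.0997,-.0246],-17)
np.set_printoptions(precision=4,suppress=True)
P=pts(im);z=P[...,2];w=(np.hypot(P[...,0]-.43,P[...,1]+.1)<.03)&(z>.01)&(z<.03)
print("can",w.sum(),cv2.minAreaRect(P[w][:,:2].astype(np.float32)))
E
```

```text
clock: 21.52
tcp_pos: [0.4303, -0.1001, 0.0625]
eef_rot: [[0.29, 0.957, -0.001], [0.957, -0.29, 0.0], [0.0, -0.001, -1.0]]
ft_force: [-0.8, 0.5, 0.7]
opening: 0.0598
shift [ 0.0002 -0.0009  0.0876]
tooly at -16.92 turn 0.08
tcp [ 0.4307 -0.1002  0.063 ] F [ 1.1 -0.9  0.1] op 0.06 t 21.575
can 1035 ((0.43015655875205994, -0.09984368085861206), (0.024266183376312256, 0.033762991428375244), 72.50069427490234)
```

View pics/w19.png

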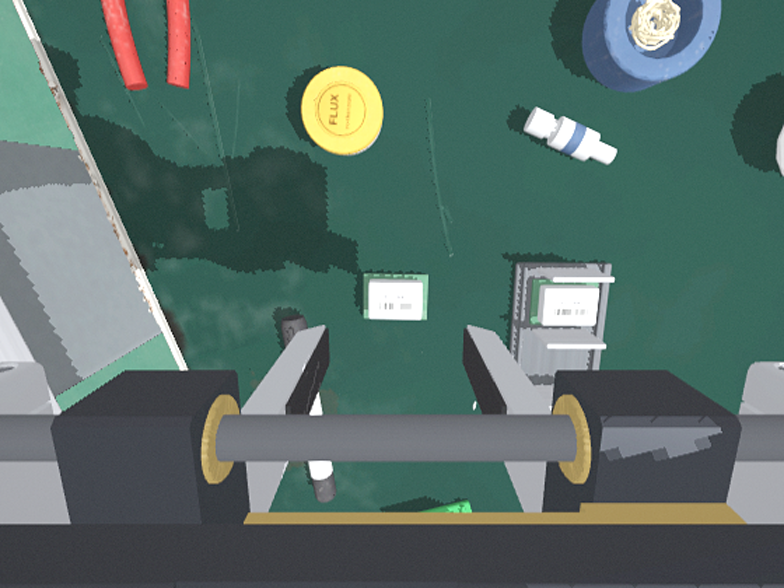

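The module at (396,297) is centred between the jaws (328 and 465), and the pen end (290,320) stays about 18 mm clear. Descending and gripping.

```bash
python3 -m jog '[[[0,-0.0005,0.03],0,0.06],[[0,-0.0005,0.055],0,0.06],[[0,-0.0005,0.072],0,0.06],[[0,-0.0005,0.082],0,0.06],[[0,-0.0005,0.0875],0,0.06],[[0,-0.0005,0.0875],0,0.06],[[0,-0.0005,0.0875],0,0.03],[[0,-0.0005,0.0875],0,0.03],[[0,-0.0005,0.0875],0,0.03],[[0,-0.0005,0.0875],0,0.03],[[0,-0.0005,0.0875],0,0.03]]'
```

```text
clock: 22.95
tcp_pos: [0.4307, -0.1002, -0.024]
eef_rot: [[0.294, 0.956, 0.001], [0.956, -0.294, -0.0], [-0.0, 0.001, -1.0]]
ft_force: [-0.6, -0.0, 6.0]
opening: 0.0415
```

```bash
python3 -m jog '[[[0,0,-0.005],0,0.03],[[0,0,-0.02],0,0.03],[[0,0,-0.045],0,0.03],[[0,0,-0.075],0,0.03],[[0,0,-0.1],0,0.03],[[0,0,-0.1],0,0.03]]'; python3 - <<'E'
from h import *
im=snap("wrist");save(im,"w20.png",1.4);
np.set_printoptions(precision=4,suppress=True)
s=state();P=(pts(im)-s["tcp_pos"])@s["eef_rot"]
w=(np.hypot(P[...,0],P[...,1])<.03)&(P[...,2]>-.06)&(P[...,2]<-.03+.03)
w=w&(im["frame"].min(-1)>180)
print("tool frame can",w.sum(),P[w].mean(0),cv2.minAreaRect(P[w][:,:2].astype(np.float32)))
to([.521,-.173,.076],-17)
E
```

```text
clock: 23.7
tcp_pos: [0.4315, -0.1004, 0.0778]
eef_rot: [[0.294, 0.956, 0.004], [0.956, -0.294, -0.001], [-0.0, 0.004, -1.0]]
ft_force: [-0.5, -0.8, -0.9]
opening: 0.0413
tool frame can 2133 [ 0.0026  0.0007 -0.0406] ((0.0006958851590752602, -0.0003364868462085724), (0.024671221151947975, 0.05660219117999077), 1.9794285297393799)
shift [-0.043   0.1077  0.0006]
tooly at -17.11 turn -0.11
tcp [ 0.4307 -0.1002  0.0764] F [ 1.4  0.2 -0.8] op 0.0411 t 23.75
```

View pics/w20.png

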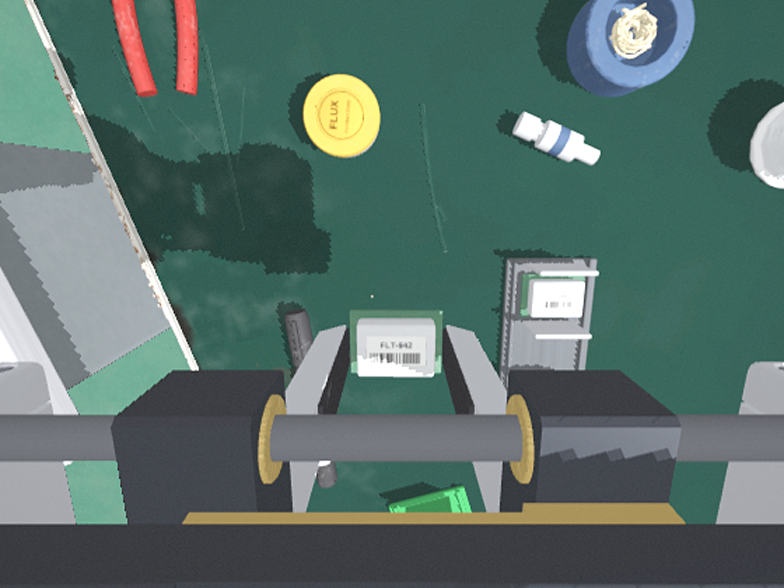

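```bash
python3 -m jog '[[[-0.008,0.02,0],0,0.03],[[-0.02,0.05,0],0,0.03],[[-0.032,0.08,0],0,0.03],[[-0.04,0.1,0],0,0.03],[[-0.043,0.1077,0],0,0.03],[[-0.043,0.1077,0.02],0,0.03],[[-0.043,0.1077,0.04],0,0.03],[[-0.043,0.1077,0.05],0,0.03],[[-0.043,0.1077,0.05],0,0.03]]'; python3 - <<'E'
from h import *
im=snap("wrist");save(im,"w21.png",1.4);
im=snap("scene");save(im,"s21.png",7,(240,190,350,270));
to([.5209,-.173,-.0206],-17)
E
```

```text
clock: 24.88
tcp_pos: [0.5202, -0.1726, 0.0252]
eef_rot: [[0.294, 0.956, -0.001], [0.956, -0.294, 0.001], [0.0, -0.001, -1.0]]
ft_force: [1.5, 0.2, 0.2]
opening: 0.0417
shift [-0.0001 -0.0001  0.0468]
tooly at -17.11 turn -0.11
tcp [ 0.521  -0.1729  0.0262] F [ 0.2 -0.2 -0.8] op 0.0415 t 24.975
```

View pics/w21.png

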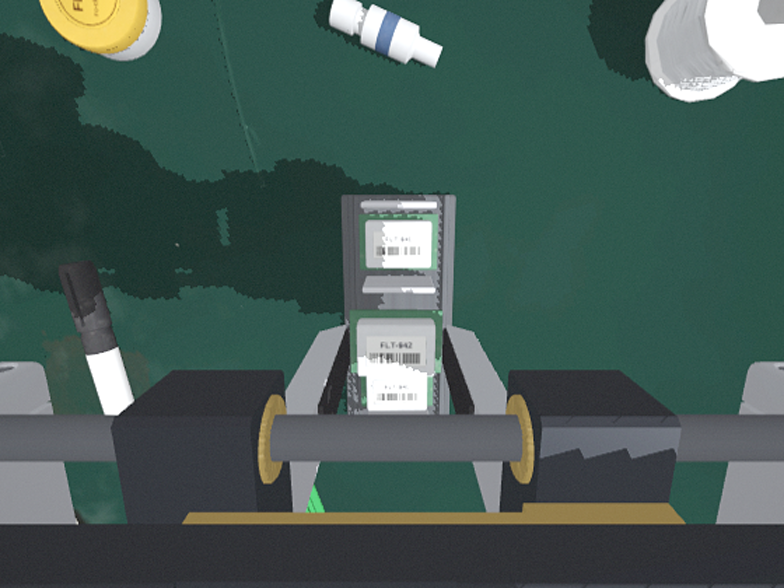

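View pics/s21.png

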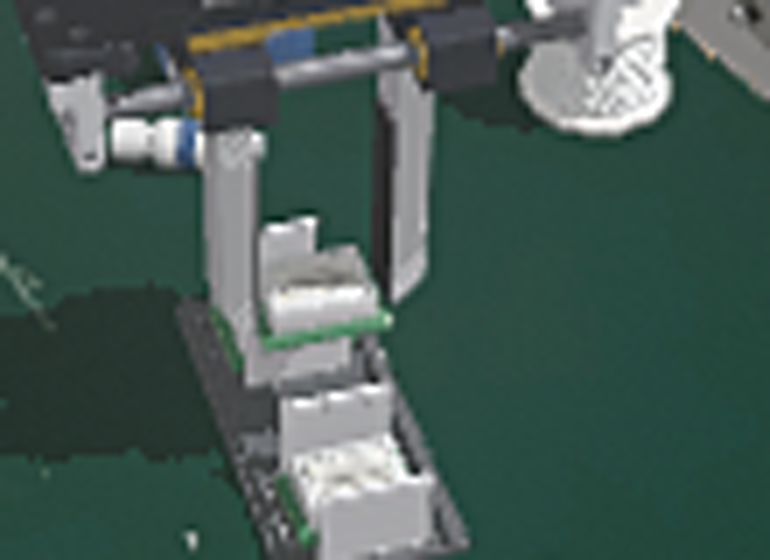

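```bash
python3 - <<'E'
from h import *
np.set_printoptions(precision=4,suppress=True)
s=state();im=snap("wrist");W=pts(im);Q=(W-s["tcp_pos"])@s["eef_rot"];z=W[...,2]
m=(z>.027)&(z<.04)&(abs(Q[...,1])<.05)&(Q[...,0]>.005)&(Q[...,0]<.08)
n,l,st,c=cv2.connectedComponentsWithStats(m.astype(np.uint8))
for i in range(1,n):
    if st[i,4]>20:q=Q[l==i];print(st[i],q.mean(0),q.min(0),q.max(0))
save(im,"w22.png",7,(240,130,330,215))
for n in("scene",):
    im=snap(n);W=pts(im);Q=(W-s["tcp_pos"])@s["eef_rot"];z=W[...,2];hsv=cv2.cvtColor(im["frame"],cv2.COLOR_RGB2HSV).astype(int)
    g=(hsv[...,0]>45)&(hsv[...,0]<80)&(hsv[...,1]>90)&(abs(Q[...,0])<.05)&(abs(Q[...,1])<.05)&(z>.03)
    print("board held",g.sum(),W[g].mean(0),Q[g].min(0),Q[g].max(0))
E
```

```text
[256 144  55   4 216] [ 0.0612  0.0006 -0.0069] [ 0.0602 -0.0174 -0.0088] [ 0.0622  0.0185 -0.0053]
[258 202  51   6 268] [ 0.0208  0.0009 -0.006 ] [ 0.0191 -0.017  -0.0089] [ 0.022   0.0182 -0.0008]
board held 17 [ 0.5147 -0.1821  0.0688] [-0.0151 -0.0305 -0.2303] [ 0.0226  0.0168 -0.0291]
```

View pics/w22.png

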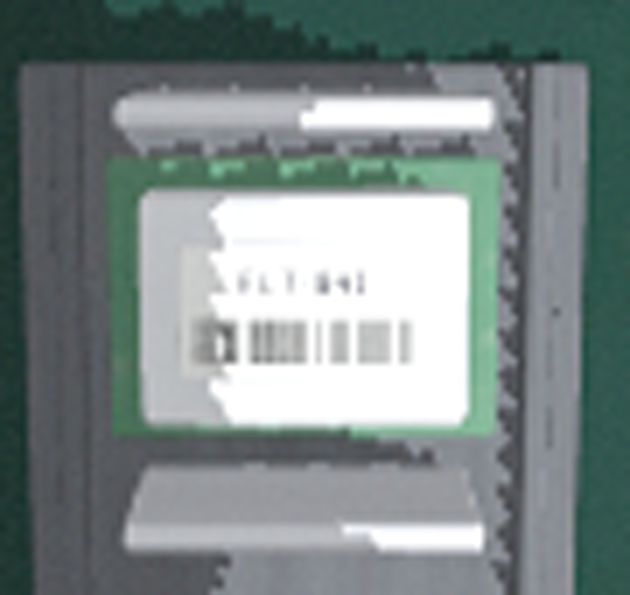

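The fins sit at tool x 20.8 mm (20.5 expected) and y +0.7 mm, so I correct y by 1 mm and lower slowly.

```bash
python3 -m jog '[[[0.0003,0.001,0.006],0,0.03],[[0.0003,0.001,0.016],0,0.03],[[0.0003,0.001,0.026],0,0.03],[[0.0003,0.001,0.035],0,0.03],[[0.0003,0.001,0.041],0,0.03],[[0.0003,0.001,0.044],0,0.03],[[0.0003,0.001,0.0455],0,0.03],[[0.0003,0.001,0.0455],0,0.03],[[0.0003,0.001,0.0455],0,0.03]]'
```

```text
clock: 26.2
tcp_pos: [0.5219, -0.173, -0.0196]
eef_rot: [[0.294, 0.956, 0.0], [0.956, -0.294, -0.0], [-0.0, 0.0, -1.0]]
ft_force: [-0.4, 1.0, -1.6]
opening: 0.0418
```

```bash
python3 -m jog '[[[0,0,0.0008],0,0.03],[[0,0,0.0014],0,0.03],[[0,0,0.0014],0,0.03]]'; python3 - <<'E'
from h import *
im=snap("scene");save(im,"s23.png",7,(240,190,350,270));to([.5209,-.173,-.0206],-17)
E
```

```text
clock: 26.58
tcp_pos: [0.522, -0.173, -0.02]
eef_rot: [[0.294, 0.956, 0.0], [0.956, -0.294, -0.0], [-0.0, 0.001, -1.0]]
ft_force: [-5.4, 1.3, 15.4]
opening: 0.0415
shift [-0.0003 -0.001   0.0006]
tooly at -17.11 turn -0.11
tcp [ 0.522 -0.173 -0.02 ] F [-6.   1.9 15.2] op 0.0414 t 26.625
```

View pics/s23.png

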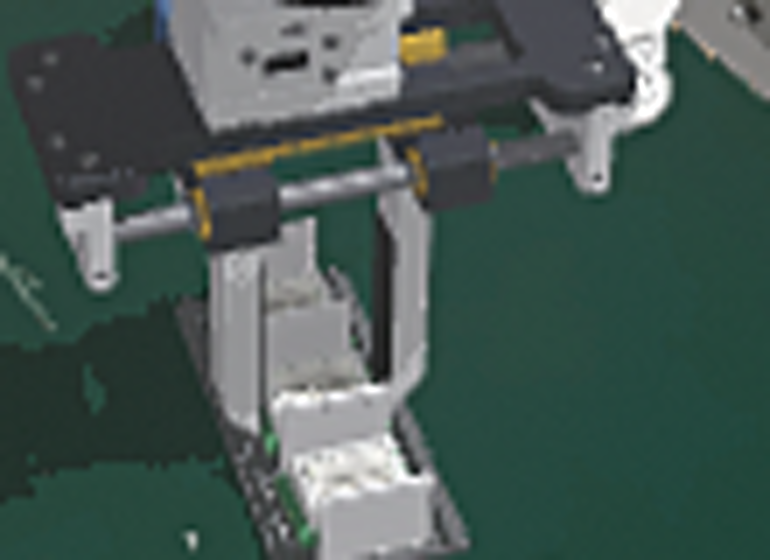

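Contact is at the expected height, but a 6 N sideways force hints at the far lip. I back off 1.5 mm, shift 1.5 mm toward -y of the tool and lower again.

```bash
python3 -m jog '[[[0,0,-0.0025],0,0.03],[[0,-0.0015,-0.0025],0,0.03],[[0,-0.0015,-0.0025],0,0.03],[[0,-0.0015,-0.0015],0,0.03],[[0,-0.0015,-0.0005],0,0.03],[[0,-0.0015,-0.0005],0,0.03]]'
```

```text
clock: 27.38
tcp_pos: [0.5203, -0.1725, -0.02]
eef_rot: [[0.294, 0.956, -0.0], [0.956, -0.294, -0.0], [-0.0, -0.0, -1.0]]
ft_force: [-5.8, 1.0, 12.7]
opening: 0.0419
```

```bash
python3 -m jog '[[[0,0,0.0004],0,0.03],[[0,0,0.0004],0,0.03]]'
```

```text
clock: 27.62
tcp_pos: [0.5203, -0.1725, -0.02]
eef_rot: [[0.294, 0.956, -0.0], [0.956, -0.294, -0.0], [-0.0, -0.0, -1.0]]
ft_force: [-8.2, 3.5, 17.5]
opening: 0.0412
```

Contact is again at TCP -0.0200, which is exactly bench-grip height (-0.0240) plus the 4 mm floor, so the module is on the floor. I relieve the press, release and rise.

```bash
python3 -m jog '[[[0,0,-0.0009],0,0.03],[[0,0,-0.0009],0,0.045],[[0,0,-0.0009],0,0.058],[[0,0,-0.0009],0,0.058],[[0,0,-0.0009],0,0.058],[[0,0,-0.0009],0,0.058],[[0,0,-0.012],0,0.058],[[0,0,-0.04],0,0.058],[[0,0,-0.08],0,0.058],[[0,0,-0.12],0,0.058],[[0,0,-0.12],0,0.058]]'; python3 - <<'E'
from h import *
im=snap("scene");save(im,"s24.png",7,(240,190,350,270));to([.59,-.19,.14],73)
E
```

```text
clock: 29.0
tcp_pos: [0.5218, -0.1731, 0.1025]
eef_rot: [[0.294, 0.956, 0.006], [0.956, -0.294, -0.002], [-0.001, 0.006, -1.0]]
ft_force: [-0.4, 0.0, -0.2]
opening: 0.0581
shift [ 0.0038  0.0713 -0.0394]
tooly at -17.12 turn -90.12
tcp [ 0.5209 -0.1727  0.1004] F [ 0.9  0.3 -0.3] op 0.0578 t 29.05
```

View pics/s24.png

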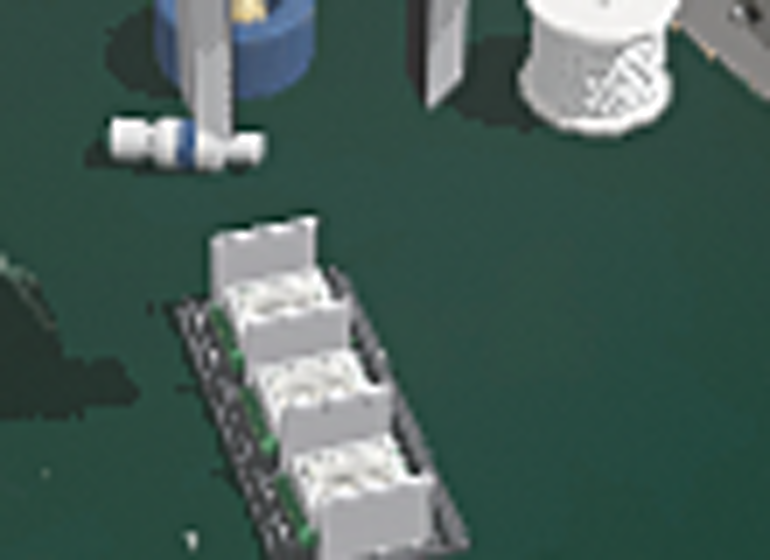

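The module lies in the middle bay beside the other two. I take one wrist look from above to check position and level.

```bash
python3 -m jog '[[[-0.04,0,-0.03],0,0.058],[[-0.07,0,-0.06],0,0.058],[[-0.08,0,-0.06],0,0.058],[[-0.08,0,-0.06],0,0.058],[[-0.08,0,-0.06],0,0.058]]'; python3 - <<'E'
from h import *
np.set_printoptions(precision=4,suppress=True)
im=snap("wrist");save(im,"w25.png",1.4);W=pts(im);z=W[...,2]
save(im,"w25c.png",7,(230,110,340,220))
u=np.array([.956,-.292]);v=np.array([.292,.956])
m=(W[...,0]>.44)&(W[...,0]<.62)&(W[...,1]>-.28)&(W[...,1]<-.07)
for name,lo,hi in(("can",.014,.0245),("fin",.0275,.04)):
    k=(m&(z>lo)&(z<hi)).astype(np.uint8)
    if name=="can": k=cv2.morphologyEx(k,cv2.MORPH_OPEN,np.ones((5,5)))
    n,l,st,c=cv2.connectedComponentsWithStats(k)
    for i in range(1,n):
        if st[i,4]>40:
            q=W[l==i];r=cv2.minAreaRect(q[:,:2].astype(np.float32));d=np.array(r[0])-[.5209,-.1731]
            A=np.c_[q[:,:2],np.ones(len(q))];a=np.linalg.lstsq(A,q[:,2],rcond=None)[0]
            print(name,st[i],"c",np.array(r[0]),"carrier xy",d@u,d@v,r[1:],"z",np.median(q[:,2]),"slope",a[:2])
im=snap("scene");save(im,"s25.png",1.4)
E
```

```text
clock: 29.68
tcp_pos: [0.4966, -0.2479, 0.1574]
eef_rot: [[0.294, 0.956, -0.002], [0.956, -0.294, 0.001], [0.001, -0.002, -1.0]]
ft_force: [-0.0, 0.1, -0.3]
opening: 0.058
can [269  75  31  24 721] c [ 0.5331 -0.1342] carrier xy 0.00030953307571408124 0.04079419397430419 ((0.023744717240333557, 0.0329129695892334), 72.99359893798828) z 0.019286591375764217 slope [-0.0015  0.0056]
can [269 114  30  22 657] c [ 0.5209 -0.1719] carrier xy -0.0003180174666405019 0.0011105654747962902 ((0.022675227373838425, 0.032595861703157425), 72.96908569335938) z 0.019299218079261993 slope [-0.0056 -0.0003]
can [269 152  30  21 621] c [ 0.5089 -0.2116] carrier xy -0.0002606417375564871 -0.040338833221626284 ((0.022903889417648315, 0.03355339542031288), 72.85199737548828) z 0.019354736826260543 slope [-0.0094 -0.0032]
fin [267  62  35   4 139] c [ 0.539  -0.1149] carrier xy 0.0002825561326980303 0.06088733183460235 ((0.002813851460814476, 0.03497869148850441), 72.96405792236328) z 0.032881997724295675 slope [0.2126 0.7053]
fin [268 104  34   4 126] c [ 0.5275 -0.1541] carrier xy 0.0007560406488418282 0.020073210111427302 ((0.0028115417808294296, 0.03477957472205162), 72.93870544433594) z 0.03301842371787042 slope [0.3799 1.2681]
fin [268 144  33   3  98] c [ 0.515  -0.1931] carrier xy 0.00018252875032421956 -0.020815920778942114 ((0.0022161935921758413, 0.03478265926241875), 73.02072143554688) z 0.03302200777072692 slope [0.04   0.1266]
fin [269 181  32   3  95] c [ 0.5037 -0.2319] carrier xy 0.0007619951528548892 -0.06126601208133698 ((0.002528769662603736, 0.034627631306648254), 73.01374053955078) z 0.03296280935323037 slope [-0.0734 -0.256 ]
```

View pics/w25c.png

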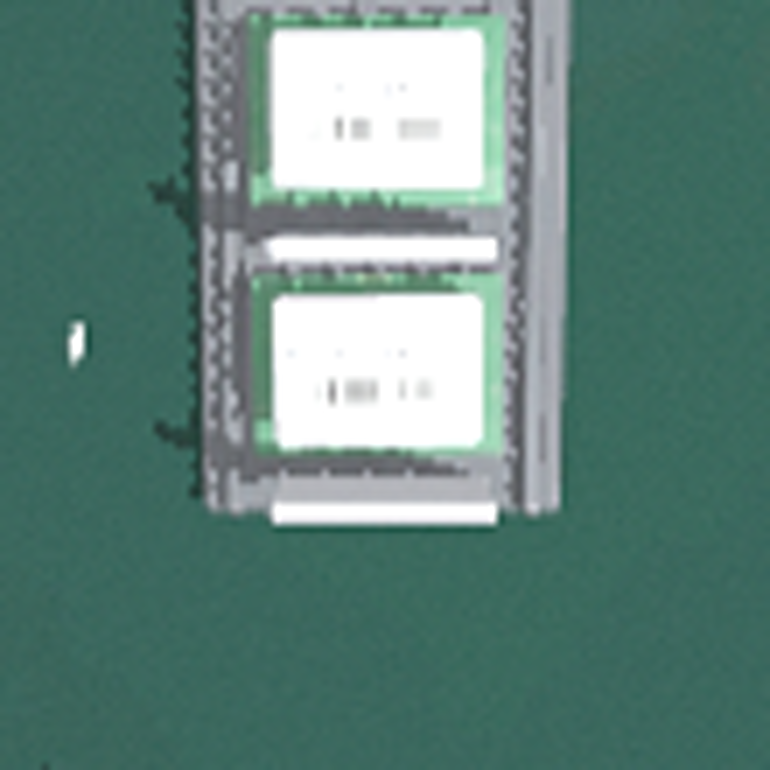

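View pics/s25.png

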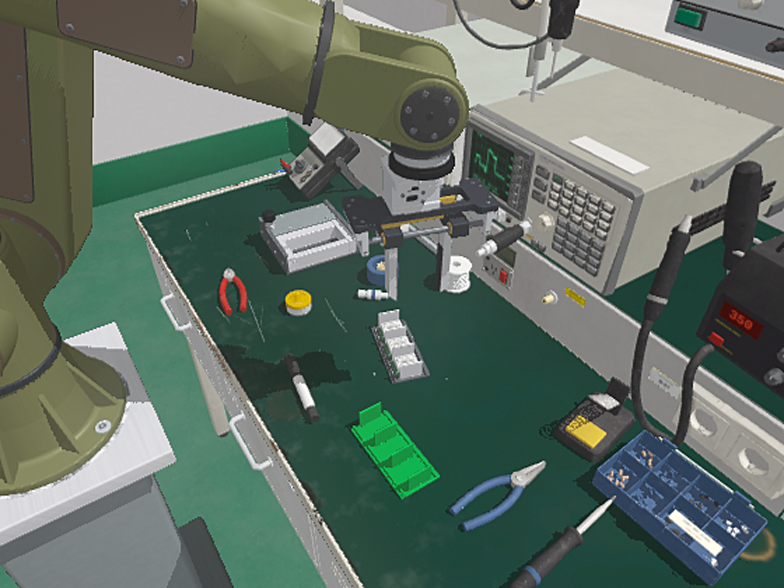

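The three cans read the same height (19.3 mm) and level. The module is about 1 mm from the bay's middle and aligned, the cover is still open with the knob down, and nothing touches the robot. Handing in.

```bash
python3 -c "
from bench import order
print(order.job_done())"
```

```text
the job is handed in; nothing more can be done
None
```

I finished the job and handed it in at about 30 s of the 58 s allowed; the hand-in gives no verdict. I pulled the plunger up, slid the cover open 77 mm and lowered the pin into the second hole. I then lifted the module out by its 30 mm sides, put it down on the bench, took it again by its 42 mm ends and set it in the middle bay.

**Last checks**
- **Cover and plunger:** the knob had moved 77 mm with the cover. Its top read 73–74 mm in the wrist view, which means the pin is down; it would be 79.5 mm with the pin resting on the rail. I measured this right after opening. The later pictures still show the cover open.
- **Module:** it lies about 1 mm from the bay's middle, level and aligned, with its can at the same height (19.3 mm) as the two stored modules.
- **Other things:** the stored modules sit centred in their bays, and the loose things look unmoved in the final scene picture. I judged the loose things by eye and did not measure them again. The tool force was zero at the end.

**What disagreed**
- **Fingertips:** they end about 32 mm short of the reported TCP. My first grip therefore closed on air above the knob. I measured the difference, corrected every later height for it, and the contacts then came where expected.
- **Setting down in the bay:** pressing onto the floor gave up to about 18 N of downward force and 9 N sideways. I eased the press off before releasing, and the module stayed level.

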